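# Nest a set of dry pots on the kiln shelf

## Robot

A 6-joint arm with a two-finger parallel gripper is mounted at the origin on the work surface. World frame = base frame: x ahead of the robot, y to its left, z up, the work surface at z = 0. Lengths are in m, angles in rad, forces in N, time in s.
With the tool pointing down it reaches from about 0.25 to 0.725 m from the base axis. Payload 4 kg.
Tool frame: the origin (TCP) lies midway between the tips of the shut fingers; the grasp point (between the pads) lies 19 mm behind it; z points along the fingers, y is the line along which they close (so a half turn about z gives the same grasp; the last joint's range is limited). The gripper opens to 85 mm and grips with 20 to 120 N. Pads are 22 mm wide; open, the fingers measure 114 mm over their backs; the gripper's body (76 mm by 85 mm) begins 54 mm behind the grasp point. The pads swing forward as they close: fully open they stand 13 mm farther back than shut.
Start: joints at [-1.301, 0.241, 0.005, 1.335, 0, 1.571], TCP at [0.133, -0.482, 0.231] pointing down, gripper open.
Joint ranges: [-2.72, 2.72], [-1.05, 1.87], [-1.09, 1.28], [-1.99, 2.15], [-1.42, 1.44], [-3.14, 3.14]. Speed limits (rad/s): [2.79, 2.79, 3.14, 3.14, 3.14, 3.14].

## Interface

Orientations are given as a unit quaternion [x, y, z, w].
In Python, from workcell import bot, camera, job_done gives the robot as it stands.
- The arm moves only by the tool carry_out, never from a script. Its argument "plan" is a list of rows, each an object of numbers: "dx", "dy", "dz": the shift along the tool's x, y, z in mm; "twist": the turn about the tool's z in degrees; "fingers": the closure, from -1 (fully open) to 1 (shut). In form: [{"dx": .., "dy": .., "dz": .., "twist": .., "fingers": ..}, ...]. A call has exactly 5 rows; each row is the pose to reach, as a shift and turn from the pose commanded when the call began, along the tool's axes at that moment; what a row does not reach only later rows make up. A row lasts 1/12 s, in which the tool goes at most 41.7 mm and 7.16 degrees, less where a joint would pass 70% of its speed; a pose out of reach is approached as far as the arm can. A call with a gripper value outside its range is refused whole. The fingers move at their own pace and stop on an object; the grip force is fixed at half the most. Time passes only in rows, so rows that repeat a pose let the fingers close, or fill a call up. It gives the time, the measured TCP pose, the force, the opening and the grip force at its end, in the units of the state.
- bot.get_obs(): the state, without advancing time (a new reading comes with each control period).
- camera(name): name is "scene" or "top" or "wrist"; returns a dict with "image" (384x512x3 uint8, red, green, blue), "intrinsics" (3x3 intrinsics, pixels), "distortion" ([k1, k2, p1, p2, k3] as OpenCV has them; the pictures are not rectified), "eye" and "attitude" of the camera in the world. Camera axes: x right, y down, z forward; pixel columns grow to the right and rows downward; lengths in m; the calibration is good to about 2 mm. A picture is of the moment at which its call begins. There is no depth.
- job_done(): hands the job in; it is judged then, once.
The state is a dict: "clock": time; "joint_pos": joint angles; "joint_vel": joint speeds; "tau": joint torques, N m; "eef_pos": TCP position; "tool_rot": TCP orientation; "ft_force": force on the tool from outside, world axes, zero at the start; "ft_torque": the same for the moment, N m; "grip_width": finger opening in m; "grasp_force": force on a finger pad.
Only numpy, scipy, OpenCV 4.12 (cv2) and the standard library are available. Lean on these libraries where they do the work, as an engineer would, in place of code of your own. Each camera call takes 0.05 s, during which the arm holds its last target. There are 200 camera calls.

## Task

Pack the clay set for its firing: stand the wide dish in the middle of the round kiln shelf, then the bowl in the dish, then the open jar in the bowl, and last put the lid on the jar with its knob up. Move them one at a time in that order, each upright, centred and seated flat; the clay is unfired and fragile, so set each piece down before letting go and never drop it. Leave the mug, the tub and the brush where they are.

Things in the scene. Friction and masses are not known exactly. Their poses are not given: they have to be found in the camera images.
- dish: wide shallow dish of dry grey-beige clay, open at the top, round: 152 mm across the rim, 46 mm high, foot 110 mm across. Wall 8 mm thick; its top 24 mm is an upright band, so the rim can be pinched from above. Flat inner floor 8 mm above the underside, about 110 mm across. Mass about 0.36 kg. Origin: centre of the underside; z up.
- bowl: deeper, narrower bowl of the same clay, open, round: 112 mm across the rim, 64 mm high, foot 80 mm across. Wall 8 mm thick, the top 28 mm upright (pinch the rim from above). Flat inner floor 8 mm above the underside, about 80 mm across. Standing in the dish its rim is 26 mm above the dish's rim. Mass about 0.27 kg. Origin: centre of the underside; z up.
- jar: straight-sided open jar of the same clay, no handle: 66 mm outside diameter, 88 mm high, foot 58 mm across, wall 6 mm, mouth 54 mm wide, floor 8 mm thick. It can be gripped across its whole width from above. Standing in the bowl its rim is 32 mm above the bowl's rim. Mass about 0.18 kg. Origin: centre of the underside; z up.
- lid: the jar's lid, same clay, right way up: a round plug 40 mm across, 8 mm deep, below a disc 72 mm across, 8 mm thick, with a round upright knob on top, 22 mm across, from 16 to 40 mm above the origin. On the jar the disc lies on the jar's rim, the plug inside the mouth (7 mm play all round). Mass about 0.09 kg. Origin: centre of the plug's underside; z up.
- kiln_shelf: round grey kiln shelf, the place for the nest: a disc 190 mm across on three short props, its flat top 30 mm above the table and above its origin. Fixed. Origin: on the table, under its centre; z up.
- mug: bystander: glazed white mug with a handle, 80 mm across without the handle, 80 mm high, standing. Origin: centre of the underside.
- tub: bystander: clear plastic water tub, open, empty, 100 x 140 x 60 mm. Origin: centre of the underside.
- brush: bystander: flat brush with a wooden handle, about 200 mm long, 42 mm wide, 20 mm high, lying on the table. Origin: on the table, under the middle of its length; x runs along it to the bristles.
Not all that is in view belongs to the job. What is shaped like the jar but red is not meant. Leave any orange look-alike of the dish alone.

How it is judged:
By the outcome, as a careful person would: the job done as asked, in the order asked, and still so for the second after the job is handed in, with the robot touching nothing.
It also fails if it takes over 136 s, if anything falls off the work surface, if the arm or the gripper's body presses on something with over 40 N, if the wrist force passes 120 N, or if a joint passes its speed limit or range.

## Working session

There is one attempt and no reset: what is moved stays moved. The work goes in short steps, Python scripts to look and compute and a tool call to move; the robot and the scene stay as the last step left them, time stands still between calls to the robot, and variables do not carry over. Pictures are saved under pics/ and viewed, at most 14 in all, crops included, and the job is handed in when it is done.

Besides the shell and the picture viewer there is one more tool, called after "Emit:" in YAML: its name, and indented under it one key for each argument. carry_out: Moves the arm, as the interface text tells. Its arguments: {"type":"object","properties":{"plan":{"type":"array","items":{"type":"object","properties":{"dx":{"type":"number"},"dy":{"type":"number"},"dz":{"type":"number"},"twist":{"type":"number"},"fingers":{"type":"number"}}}}},"required":["plan"]}

```bash
mkdir -p pics; ls; cat > h.py <<'E'
import numpy as np, cv2, pickle
from scipy.spatial.transform import Rotation as R
from workcell import bot, camera, job_done
def snap(cam,name):
    c=camera(cam); cv2.imwrite(f'pics/{name}.png',c['image'][:,:,::-1]); pickle.dump(c,open(f'pics/{name}.pkl','wb')); return c
def load(name): return pickle.load(open(f'pics/{name}.pkl','rb'))
def rot(c):
    a=np.array(c['attitude'],float); return a if a.shape==(3,3) else R.from_quat(a).as_matrix()
def ray(c,uv):
    p=cv2.undistortPoints(np.array([[uv]],float),np.array(c['intrinsics']),np.array(c['distortion']))[0,0]
    d=rot(c)@np.array([p[0],p[1],1]); return np.array(c['eye']),d/np.linalg.norm(d)
def atz(c,uv,z):
    e,d=ray(c,uv); return e+d*(z-e[2])/d[2]
def tri(obs):
    A=0;b=0
    for c,uv in obs:
        e,d=ray(c,uv);P=np.eye(3)-np.outer(d,d);A=A+P;b=b+P@e
    return np.linalg.solve(A,b)
def proj(c,X):
    M=rot(c).T; r=cv2.Rodrigues(M)[0]; t=-M@np.array(c['eye'])
    return cv2.projectPoints(np.atleast_2d(np.array(X,float)),r,t,np.array(c['intrinsics']),np.array(c['distortion']))[0][:,0]
E
python3 - <<'E'
from h import *
for n in ['top','scene','wrist']:
    c=snap(n,n+'0'); print(n,c['eye'],c['attitude'],np.round(c['intrinsics'],1).tolist())
    
print(bot.get_obs())
a=[cv2.imread(f'pics/{n}0.png') for n in ['top','scene']]
E
```

```text
pics
top [0.36428794 0.02091923 1.36775244] [ 0.7136946  -0.69821352  0.04231046 -0.03671134] [[405.0, 0.0, 252.6], [0.0, 405.0, 197.1], [0.0, 0.0, 1.0]]
scene [ 1.05725499 -0.1904253   0.91347901] [ 0.7797108   0.55356748 -0.16662092 -0.24052355] [[368.1, 0.0, 253.8], [0.0, 368.1, 196.1], [0.0, 0.0, 1.0]]
wrist [ 0.20988554 -0.46081342  0.37261599] [ 0.78567264 -0.59814997 -0.09628626  0.12515616] [[303.2, 0.0, 260.8], [0.0, 303.2, 187.0], [0.0, 0.0, 1.0]]
{'clock': 0.15, 'joint_pos': array([-1.30100927e+00,  2.41267980e-01,  4.06970240e-03,  1.33517746e+00,
        1.78020626e-05,  1.57080498e+00]), 'joint_vel': array([ 0.00062378, -0.00400127,  0.0050384 ,  0.0012147 , -0.00033551,
        0.00130883]), 'tau': array([ 9.49253917e-04, -3.72634399e+01,  2.52639216e+01,  1.23597003e-02,
        6.44400552e-05, -1.72938348e-05]), 'eef_pos': array([ 0.13314763, -0.48147599,  0.23061718]), 'tool_rot': array([ 9.90915929e-01,  1.34480472e-01, -9.73868829e-05, -7.83730163e-04]), 'ft_force': array([-0.15869473, -0.69596009,  1.4342836 ]), 'ft_torque': array([-0.01499963,  0.0068755 , -0.02185495]), 'grasp_force': 0.0, 'grip_width': 0.08562073753631178}
```

View pics/top0.png

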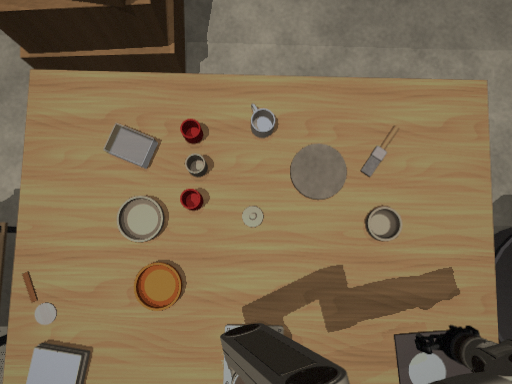

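View pics/scene0.png

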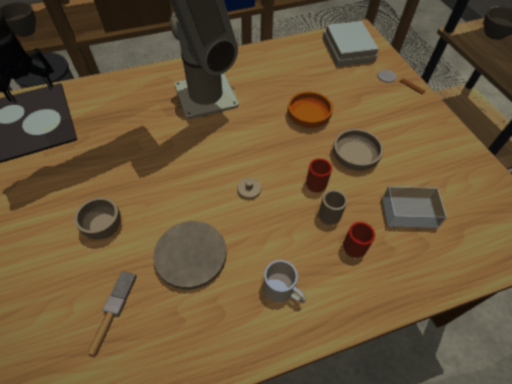

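Candidates (top pixels):
- **Dish:** grey-beige at (140,218). The orange one at (158,285) is a look-alike.
- **Jar:** grey at (196,165). The red ones at (191,131) and (191,199) are not meant.
- **Bowl:** (383,223).
- **Lid:** (253,217). The white disc at (45,313) is a decoy.
- **Shelf:** (319,171).

The same things are in the scene view at dish (358,149), jar (332,207), bowl (98,218), lid (249,189) and shelf (190,255). Next I check these in close crops.

```bash
cat > crops.py <<'E'
from h import *
import sys
def tile(name,cx,cy,s=5,w=52,h=58):
    im=cv2.imread(f'pics/{name}.png'); x0,y0=int(cx-w/2),int(cy-h/2)
    t=cv2.resize(im[y0:y0+h,x0:x0+w],None,fx=s,fy=s,interpolation=cv2.INTER_CUBIC)
    for u in range(x0,x0+w):
        if u%10==0: 
            X=int((u-x0+.5)*s); cv2.line(t,(X,0),(X,5),(0,255,0),1); cv2.putText(t,str(u),(X-10,15),0,.32,(0,0,255),1)
    for v in range(y0,y0+h):
        if v%10==0:
            Y=int((v-y0+.5)*s); cv2.line(t,(0,Y),(5,Y),(0,255,0),1); cv2.putText(t,str(v),(6,Y+4),0,.32,(0,0,255),1)
    return t
E
python3 - <<'E'
from crops import *
def grid(n,L):
    T=[tile(n,*c) for c in L]; return np.vstack([np.hstack(T[:3]),np.hstack(T[3:])])
cv2.imwrite('pics/ctop.png',grid('top0',[(140,218),(383,223),(194,165),(253,217),(306,171),(332,171)]))
cv2.imwrite('pics/cscene.png',grid('scene0',[(358,149),(98,218),(332,207),(249,189),(176,255),(206,255)]))
E
```

```text
(no output)
```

View pics/ctop.png

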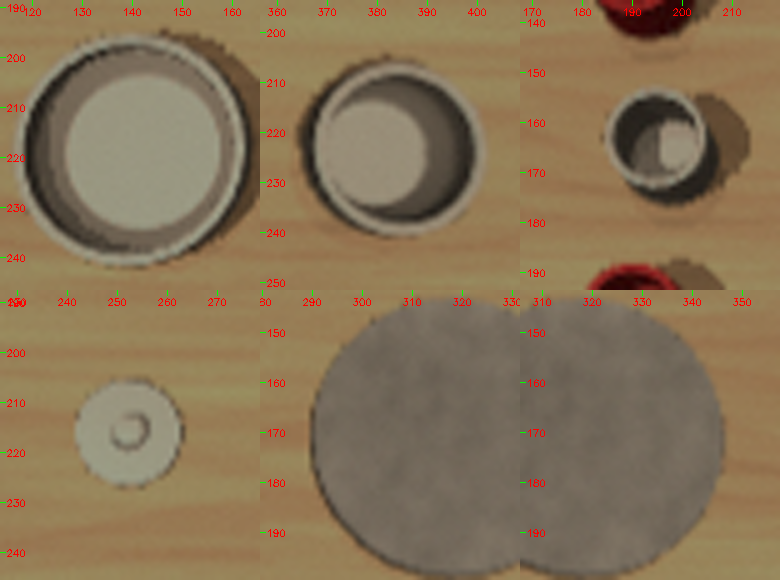

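View pics/cscene.png

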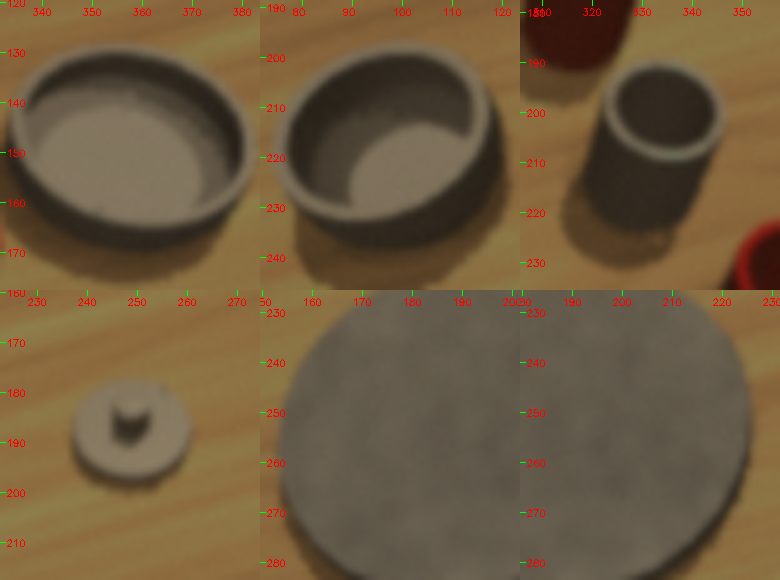

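The crops confirm each choice: grey-beige dish, bowl, grey jar, and the lid with its knob up at top pixel (252,216). I'll fit circles of known size to the rim extents I read off in both views.

```bash
cat > fit.py <<'E'
from h import *
from scipy.optimize import least_squares
t=np.linspace(0,2*np.pi,120)
def circ(p,r): return np.c_[p[0]+r*np.cos(t),p[1]+r*np.sin(t),0*t+p[2]]
def fit(r,obs,x0=(.4,0,.05)):  # obs: (cam,[uL,uR,vT,vB]) None to skip
    def f(p):
        o=[]
        for c,b in obs:
            q=proj(c,circ(p,r)); e=[q[:,0].min(),q[:,0].max(),q[:,1].min(),q[:,1].max()]
            o+=[a-k for a,k in zip(e,b) if k is not None]
        return o
    s=least_squares(f,x0); return s.x,np.abs(s.fun).max()
E
python3 - <<'E'
from fit import *
T,S=load('top0'),load('scene0'); N=None
D=dict(dish=(.076,[116.9,163.1,195.5,242.1],[333.5,381.5,128.9,165.1]),
bowl=(.056,[365.9,401.3,205.9,240.9],[74.9,117.5,196.9,232.9]),
jar=(.033,[184.5,204.9,153.1,173.1],[322.5,346.7,189.5,209.7]),
lid=(.036,[241.5,263.3,205.1,227.1],[236.9,260.5,177.1,197.1]),
shelf=(.095,[289.5,346.3,N,198.9],[153.5,225.7,221.5,N]))
for k,(r,a,b) in D.items():
    p,e=fit(r,[(T,a),(S,b)]); print(k,p.round(4),'reach %.3f'%np.hypot(*p[:2]),'res %.1f'%e)
for uv in [(191,131),(191,199)]: print('red',atz(T,uv,.088).round(3))
print('mug',atz(T,(263,123),.08).round(3),atz(T,(253,107),.06).round(3))
E
```

```text
dish [0.4342 0.3779 0.0436] reach 0.576 res 0.8
bowl [ 0.4353 -0.4116  0.063 ] reach 0.599 res 0.6
jar [0.6141 0.2011 0.0871] reach 0.646 res 0.5
lid [0.4525 0.0118 0.0178] reach 0.453 res 0.4
shelf [ 0.6088 -0.2049  0.0258] reach 0.642 res 0.5
red [0.719 0.216 0.088]
red [0.498 0.208 0.088]
mug [ 0.753 -0.016  0.08 ] [0.813 0.017 0.06 ]
```

Emit:
carry_out:
  plan:
    - {"dx":20,"dy":-10,"dz":-4,"twist":-7,"fingers":-1}
    - {"dx":50,"dy":-26,"dz":-8,"twist":-14,"fingers":-1}
    - {"dx":85,"dy":-45,"dz":-12,"twist":-21,"fingers":-1}
    - {"dx":120,"dy":-64,"dz":-16,"twist":-28,"fingers":-1}
    - {"dx":155,"dy":-83,"dz":-20,"twist":-35,"fingers":-1}

```text
clock: 0.57
eef_pos: [0.2611, -0.3592, 0.2512]
tool_rot: [0.904, 0.428, -0.0, -0.0]
ft_force: [0.5, 0.0, 0.2]
grip_width: 0.0851
grasp_force: 0.0
```

```bash
cat > go.py <<'E'
# usage: go.py x y z yaw_deg -> single shift in tool axes (mm, deg) from measured pose
from h import *
import sys
o=bot.get_obs(); M=R.from_quat(o['tool_rot']).as_matrix(); yaw=np.degrees(np.arctan2(M[1,0],M[0,0]))
print('t',o['clock'],'pos',o['eef_pos'].round(4),'yaw %.1f'%yaw,'tilt',M[2].round(3),'F',o['ft_force'].round(1),'w %.4f'%o['grip_width'],'g',o['grasp_force'],'j',np.degrees(o['joint_pos']).round())
p=o['eef_pos']
a=list(map(float,sys.argv[1:]))
for i in range(0,len(a),4):
    g=np.array(a[i:i+3]); c,s=np.cos(np.radians(yaw)),np.sin(np.radians(yaw)); d=(g-p)*1000
    print('dx %.1f dy %.1f dz %.1f twist %.1f'%(d[0]*c+d[1]*s,d[0]*s-d[1]*c,-d[2],yaw-a[i+3])); p=g; yaw=a[i+3]
E
python3 go.py .38 -.18 .25 86 .40 .01 .25 90 .40 .2 .25 90 .362 .378 .2 90
```

```text
t 0.5667 pos [ 0.2611 -0.3592  0.2512] yaw 50.7 tilt [ 0.    -0.001 -1.   ] F [0.5 0.  0.2] w 0.0851 g 0.0 j [-54.   7.  -5.  78.   0.  75.]
dx 214.0 dy -21.4 dz 1.2 twist -35.3
dx 190.9 dy 6.7 dz -0.0 twist -4.0
dx 190.0 dy -0.0 dz -0.0 twist 0.0
dx 178.0 dy -38.0 dz 50.0 twist 0.0
```

Emit:
carry_out:
  plan:
    - {"dx":40,"dy":-4,"dz":0,"twist":-7,"fingers":0}
    - {"dx":80,"dy":-8,"dz":0,"twist":-14,"fingers":0}
    - {"dx":120,"dy":-12,"dz":0,"twist":-21,"fingers":0}
    - {"dx":160,"dy":-16,"dz":0,"twist":-28,"fingers":0}
    - {"dx":200,"dy":-20,"dz":0,"twist":-35,"fingers":0}

```text
clock: 0.98
eef_pos: [0.3729, -0.1918, 0.2512]
tool_rot: [0.733, 0.681, -0.0, -0.0]
ft_force: [0.6, -0.4, 0.4]
grip_width: 0.0429
grasp_force: 0.0
```

Emit:
carry_out:
  plan:
    - {"dx":40,"dy":1,"dz":0,"twist":-1,"fingers":0}
    - {"dx":80,"dy":3,"dz":0,"twist":-2,"fingers":0}
    - {"dx":120,"dy":4,"dz":0,"twist":-3,"fingers":0}
    - {"dx":160,"dy":6,"dz":0,"twist":-4,"fingers":0}
    - {"dx":200,"dy":7,"dz":0,"twist":-4.3,"fingers":0}

```text
clock: 1.4
eef_pos: [0.3949, 0.0071, 0.2512]
tool_rot: [0.708, 0.706, -0.0, 0.0]
ft_force: [0.9, -0.1, -0.2]
grip_width: 0.043
grasp_force: 0.0
```

Emit:
carry_out:
  plan:
    - {"dx":40,"dy":0,"dz":0,"twist":0,"fingers":0}
    - {"dx":80,"dy":0,"dz":0,"twist":0,"fingers":0}
    - {"dx":120,"dy":0,"dz":0,"twist":0,"fingers":0}
    - {"dx":160,"dy":0,"dz":0,"twist":0,"fingers":0}
    - {"dx":190,"dy":0,"dz":0,"twist":0,"fingers":0}

```text
clock: 1.82
eef_pos: [0.3954, 0.198, 0.2511]
tool_rot: [0.708, 0.706, 0.0, -0.0]
ft_force: [1.0, -0.2, -0.4]
grip_width: 0.0426
grasp_force: 0.0
```

```bash
python3 - <<'E'
from h import *
c=snap('wrist','w1'); print(c['eye'],rot(c)[:,2].round(2))
E
python3 go.py .362 .378 .15 90
```

```text
[0.39508977 0.27755605 0.39327883] [-0.   -0.31 -0.95]
t 1.8667 pos [0.3959 0.2021 0.2509] yaw 90.1 tilt [ 0.004 -0.    -1.   ] F [1.6 4.  1. ] w 0.0429 g 0.0 j [ 27.   7.  -5.  78.   0. 117.]
dx 176.0 dy -33.5 dz 100.9 twist 0.1
```

View pics/w1.png

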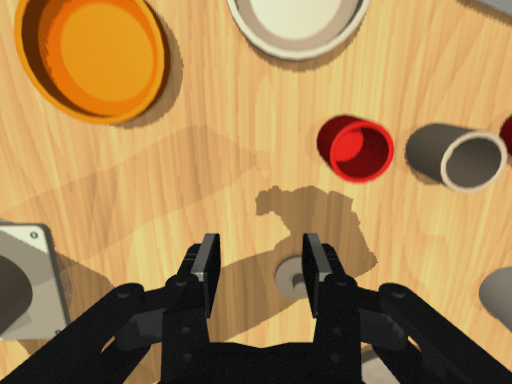

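The wrist view shows the dish at the top (300,20), with orange at (95,55), a red jar at (355,150) and the grey jar at (465,160). Image right is +x and image up is +y. I'll move closer for a refined dish fix.

Emit:
carry_out:
  plan:
    - {"dx":22,"dy":-7,"dz":0,"twist":0,"fingers":0}
    - {"dx":48,"dy":-14,"dz":0,"twist":0,"fingers":0}
    - {"dx":75,"dy":-22,"dz":0,"twist":0,"fingers":0}
    - {"dx":100,"dy":-34,"dz":0,"twist":0,"fingers":0}
    - {"dx":100,"dy":-34,"dz":0,"twist":0,"fingers":0}

```text
clock: 2.28
eef_pos: [0.3609, 0.2985, 0.2508]
tool_rot: [0.707, 0.707, -0.0, -0.001]
ft_force: [0.7, 0.8, 0.2]
grip_width: 0.0422
grasp_force: 0.0
```

```bash
python3 - <<'E'
from h import *
c=snap('wrist','w2'); im=cv2.imread('pics/w2.png')
p=np.array([.4342,.3779,.045]); print(proj(c,[p,p+[.076,0,0],p-[.076,0,0],p+[0,.076,0],p-[0,.076,0]]).round(1))
o=cv2.resize(im[:,180:480],None,fx=2,fy=2)[:600]
for k in range(0,600,40): cv2.putText(o,str(180+k//2),(k,8),0,.3,(0,0,255),1);cv2.putText(o,str(k//2),(0,k+4),0,.3,(0,0,255),1)
cv2.imwrite('pics/w2c.png',o)
E
python3 go.py .362 .378 .15 90
```

```text
[[329.   87.4]
 [399.6  86.9]
 [259.   87.5]
 [334.8   6.8]
 [324.3 156.2]]
t 2.3333 pos [0.3615 0.2967 0.2508] yaw 90.0 tilt [-0.001 -0.001 -1.   ] F [ 0.4 -0.8 -0. ] w 0.0424 g 0.0 j [ 39.  10.  -2.  78.   0. 129.]
dx 81.3 dy 0.5 dz 100.8 twist -0.0
```

View pics/w2c.png

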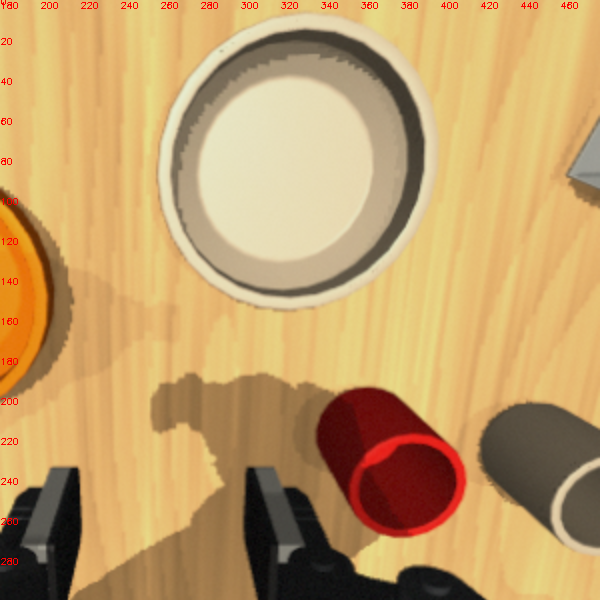

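The dish rim sits at u 259–398, v 6.5–154, against a predicted 259–399.6 and 6.8–156. That agrees to about 1 mm, so the dish is at (0.434, 0.379). I'll go to the near rim.

Emit:
carry_out:
  plan:
    - {"dx":25,"dy":0.5,"dz":30,"twist":0,"fingers":0}
    - {"dx":50,"dy":0.5,"dz":60,"twist":0,"fingers":0}
    - {"dx":75,"dy":0.5,"dz":95,"twist":0,"fingers":0}
    - {"dx":82.5,"dy":0.5,"dz":130,"twist":0,"fingers":0}
    - {"dx":82.5,"dy":0.5,"dz":155,"twist":0,"fingers":0}

```text
clock: 2.75
eef_pos: [0.3629, 0.3778, 0.0931]
tool_rot: [0.708, 0.706, -0.001, 0.0]
ft_force: [-0.0, -0.1, 0.0]
grip_width: 0.0425
grasp_force: 0.0
```

Emit:
carry_out:
  plan:
    - {"dx":0,"dy":0,"dz":20,"twist":0,"fingers":0}
    - {"dx":0,"dy":0,"dz":40,"twist":0,"fingers":0}
    - {"dx":0,"dy":0,"dz":60,"twist":0,"fingers":0}
    - {"dx":0,"dy":0,"dz":70,"twist":0,"fingers":0}
    - {"dx":0,"dy":0,"dz":70,"twist":0,"fingers":0}

```text
clock: 3.17
eef_pos: [0.3622, 0.3753, 0.0238]
tool_rot: [0.709, 0.705, -0.003, 0.0]
ft_force: [0.6, 0.6, 0.4]
grip_width: 0.0428
grasp_force: 0.0
```

```bash
python3 go.py .362 .379 .024 90
```

```text
t 3.1667 pos [0.3622 0.3753 0.0238] yaw 89.7 tilt [-0.004 -0.004 -1.   ] F [0.6 0.6 0.4] w 0.0428 g 0.0 j [ 46.  27. -14.  49.  -0. 136.]
dx 3.7 dy -0.2 dz -0.2 twist -0.3
```

Emit:
carry_out:
  plan:
    - {"dx":0,"dy":0,"dz":0,"twist":0,"fingers":0.3}
    - {"dx":0,"dy":0,"dz":0,"twist":0,"fingers":0.6}
    - {"dx":0,"dy":0,"dz":0,"twist":0,"fingers":1}
    - {"dx":0,"dy":0,"dz":0,"twist":0,"fingers":1}
    - {"dx":0,"dy":0,"dz":0,"twist":0,"fingers":1}

```text
clock: 3.58
eef_pos: [0.3644, 0.3785, 0.0279]
tool_rot: [0.709, 0.706, 0.002, 0.0]
ft_force: [-0.2, -1.4, 6.2]
grip_width: 0.0065
grasp_force: 60.1
```

Emit:
carry_out:
  plan:
    - {"dx":0,"dy":0,"dz":0,"twist":0,"fingers":1}
    - {"dx":0,"dy":0,"dz":0,"twist":0,"fingers":1}
    - {"dx":0,"dy":0,"dz":0,"twist":0,"fingers":1}
    - {"dx":0,"dy":0,"dz":0,"twist":0,"fingers":1}
    - {"dx":0,"dy":0,"dz":0,"twist":0,"fingers":1}

```text
clock: 4.0
eef_pos: [0.3644, 0.3785, 0.0279]
tool_rot: [0.709, 0.706, 0.002, 0.0]
ft_force: [0.4, -1.8, 6.7]
grip_width: 0.0065
grasp_force: 60.2
```

Emit:
carry_out:
  plan:
    - {"dx":0,"dy":0,"dz":-3,"twist":0,"fingers":1}
    - {"dx":0,"dy":0,"dz":-8,"twist":0,"fingers":1}
    - {"dx":0,"dy":0,"dz":-18,"twist":0,"fingers":1}
    - {"dx":0,"dy":0,"dz":-30,"twist":0,"fingers":1}
    - {"dx":0,"dy":0,"dz":-40,"twist":0,"fingers":1}

```text
clock: 4.42
eef_pos: [0.3629, 0.3777, 0.067]
tool_rot: [0.709, 0.706, -0.0, -0.0]
ft_force: [-0.4, 0.2, -3.5]
grip_width: 0.0066
grasp_force: 58.9
```

```bash
python3 - <<'E'
from h import *
c=snap('wrist','w3');o=bot.get_obs()
E
python3 go.py .37 .18 .2 90 .41 0 .2 90 .537 -.206 .15 90
```

```text
t 4.4667 pos [0.3642 0.3789 0.0692] yaw 89.8 tilt [ 0.002  0.002 -1.   ] F [ 0.9  0.4 -1.4] w 0.0062 g 58.90926897525787 j [ 46.  24. -11.  55.   0. 136.]
dx -198.9 dy 6.6 dz -130.8 twist -0.2
dx -180.0 dy 40.0 dz -0.0 twist 0.0
dx -206.0 dy 127.0 dz 50.0 twist 0.0
```

View pics/w3.png

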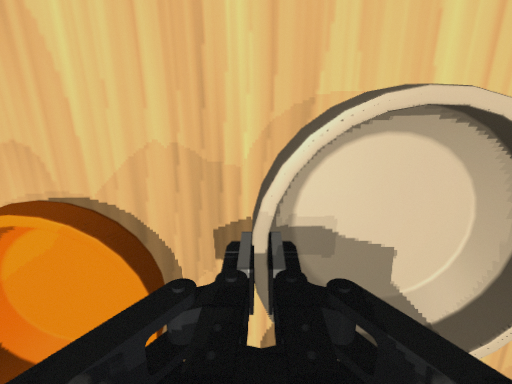

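The dish is held at its near rim, at (262,240), and it clears the table. While I carry it, I'll refine the shelf centre by segmenting the start pictures.

```bash
python3 - <<'E'
from fit import *
for n,(cx,cy),w in [('top0',(318,171),40),('scene0',(190,254),48)]:
    im=cv2.imread(f'pics/{n}.png'); hsv=cv2.cvtColor(im,cv2.COLOR_BGR2HSV)
    m=(hsv[:,:,1]<70).astype(np.uint8); k,l,st,_=cv2.connectedComponentsWithStats(m); i=l[cy,cx]; print(n,st[i],hsv[cy,cx])
    cnt=max(cv2.findContours((l==i).astype(np.uint8),0,1)[0],key=cv2.contourArea)[:,0].astype(float)
    c=load(n)
    P=np.array([atz(c,p,.03)[:2] for p in cnt])
    f=lambda q:np.hypot(P[:,0]-q[0],P[:,1]-q[1])-q[2]
    s=least_squares(f,[.609,-.205,.095],loss='soft_l1',f_scale=.002); print(s.x.round(4),np.abs(s.fun).mean())
E
```

```text
top0 [ 291  144   56   55 2404] [ 17  56 114]
[ 0.6076 -0.2055  0.0918] 0.0007944184834131496
scene0 [ 155  222   70   66 3588] [20 60 98]
[ 0.6101 -0.2047  0.0907] 0.0007855005596038043
```

Emit:
carry_out:
  plan:
    - {"dx":0,"dy":0,"dz":-30,"twist":0,"fingers":1}
    - {"dx":-20,"dy":0,"dz":-65,"twist":0,"fingers":1}
    - {"dx":-50,"dy":2,"dz":-95,"twist":0,"fingers":1}
    - {"dx":-85,"dy":4,"dz":-115,"twist":0,"fingers":1}
    - {"dx":-120,"dy":6,"dz":-130,"twist":0,"fingers":1}

```text
clock: 4.88
eef_pos: [0.3694, 0.2575, 0.1989]
tool_rot: [0.708, 0.706, 0.002, 0.0]
ft_force: [1.1, 0.1, -3.9]
grip_width: 0.006
grasp_force: 58.9
```

Emit:
carry_out:
  plan:
    - {"dx":-36,"dy":6,"dz":0,"twist":0,"fingers":1}
    - {"dx":-72,"dy":14,"dz":0,"twist":0,"fingers":1}
    - {"dx":-108,"dy":22,"dz":0,"twist":0,"fingers":1}
    - {"dx":-144,"dy":30,"dz":0,"twist":0,"fingers":1}
    - {"dx":-180,"dy":40,"dz":0,"twist":0,"fingers":1}

```text
clock: 5.3
eef_pos: [0.4074, 0.0759, 0.1966]
tool_rot: [0.708, 0.706, 0.0, 0.0]
ft_force: [0.6, 0.4, -3.4]
grip_width: 0.0063
grasp_force: 59.0
```

Emit:
carry_out:
  plan:
    - {"dx":-36,"dy":15,"dz":0,"twist":0,"fingers":1}
    - {"dx":-72,"dy":30,"dz":0,"twist":0,"fingers":1}
    - {"dx":-105,"dy":45,"dz":0,"twist":0,"fingers":1}
    - {"dx":-138,"dy":60,"dz":0,"twist":0,"fingers":1}
    - {"dx":-170,"dy":75,"dz":0,"twist":0,"fingers":1}

```text
clock: 5.72
eef_pos: [0.4824, -0.0947, 0.1965]
tool_rot: [0.709, 0.705, -0.0, 0.0]
ft_force: [1.0, 0.7, -3.3]
grip_width: 0.0064
grasp_force: 59.0
```

```bash
python3 go.py .537 -.205 .12 90
```

```text
t 5.7167 pos [ 0.4824 -0.0947  0.1965] yaw 89.7 tilt [-0. -0. -1.] F [ 1.   0.7 -3.3] w 0.0064 g 59.036046266555786 j [-11.  14.  -5.  71.  -0.  79.]
dx -110.0 dy 55.2 dz 76.5 twist -0.3
```

Emit:
carry_out:
  plan:
    - {"dx":-30,"dy":15,"dz":10,"twist":0,"fingers":1}
    - {"dx":-62,"dy":32,"dz":28,"twist":0,"fingers":1}
    - {"dx":-90,"dy":46,"dz":48,"twist":0,"fingers":1}
    - {"dx":-110,"dy":55,"dz":66,"twist":0,"fingers":1}
    - {"dx":-110,"dy":55,"dz":76,"twist":0,"fingers":1}

```text
clock: 6.13
eef_pos: [0.5372, -0.207, 0.1176]
tool_rot: [0.71, 0.704, -0.001, 0.0]
ft_force: [-0.5, -0.8, -3.2]
grip_width: 0.0063
grasp_force: 59.1
```

Emit:
carry_out:
  plan:
    - {"dx":0,"dy":0,"dz":12,"twist":0,"fingers":1}
    - {"dx":0,"dy":0,"dz":26,"twist":0,"fingers":1}
    - {"dx":0,"dy":0,"dz":38,"twist":0,"fingers":1}
    - {"dx":0,"dy":0,"dz":46,"twist":0,"fingers":1}
    - {"dx":0,"dy":0,"dz":49,"twist":0,"fingers":1}

```text
clock: 6.55
eef_pos: [0.5355, -0.2021, 0.0697]
tool_rot: [0.708, 0.706, -0.001, -0.002]
ft_force: [0.2, 0.9, -2.6]
grip_width: 0.0063
grasp_force: 59.0
```

```bash
python3 go.py .537 -.205 .058 90; python3 - <<'E'
from crops import *
snap('scene','s1');snap('top','t1')
cv2.imwrite('pics/c1.png',np.hstack([tile('s1',190,245,5,76,90),tile('t1',318,172,5,76,90)]))
E
```

```text
t 6.55 pos [ 0.5355 -0.2021  0.0697] yaw 89.8 tilt [ 0.001 -0.003 -1.   ] F [ 0.2  0.9 -2.6] w 0.0063 g 59.040353894233704 j [-21.  29.  -3.  58.  -0.  70.]
dx -2.9 dy 1.5 dz 11.7 twist -0.2
```

View pics/c1.png

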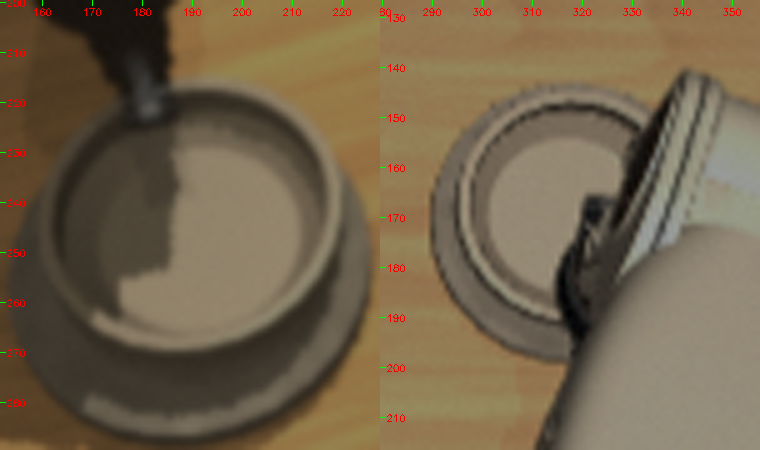

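The dish hovers above the shelf, with its rim in the scene view at u 159.5–220, v 215–270 and in the top view from u 294.5, v 145–191. I'll fit its centre.

```bash
python3 - <<'E'
from fit import *
p,e=fit(.076,[(load('top0'),[294.5,None,144.9,190.9]),(load('scene0'),[159.5,219.9,214.9,269.9])]); print(p,e)
E
```

```text
[ 0.60778167 -0.19595894  0.08558757] 0.4823761074271147
```

Emit:
carry_out:
  plan:
    - {"dx":0,"dy":0.5,"dz":2,"twist":0,"fingers":1}
    - {"dx":0,"dy":0.5,"dz":4,"twist":0,"fingers":1}
    - {"dx":0,"dy":0.5,"dz":6,"twist":0,"fingers":1}
    - {"dx":0,"dy":0.5,"dz":7,"twist":0,"fingers":1}
    - {"dx":0,"dy":0.5,"dz":8,"twist":0,"fingers":1}

```text
clock: 7.07
eef_pos: [0.5375, -0.2029, 0.0634]
tool_rot: [0.709, 0.706, 0.0, 0.0]
ft_force: [0.4, 0.4, -3.6]
grip_width: 0.0066
grasp_force: 59.0
```

```bash
python3 go.py .537 -.205 .058 90
```

```text
t 7.0667 pos [ 0.5375 -0.2029  0.0634] yaw 89.8 tilt [-0.  0. -1.] F [ 0.4  0.4 -3.6] w 0.0066 g 58.95953893661499 j [-21.  29.  -3.  58.  -0.  70.]
dx -2.1 dy -0.5 dz 5.4 twist -0.2
```

Emit:
carry_out:
  plan:
    - {"dx":-3,"dy":0,"dz":0,"twist":0,"fingers":1}
    - {"dx":-6,"dy":0,"dz":1,"twist":0,"fingers":1}
    - {"dx":-8.5,"dy":0,"dz":2,"twist":0,"fingers":1}
    - {"dx":-8.5,"dy":0,"dz":3,"twist":0,"fingers":1}
    - {"dx":-8.5,"dy":0,"dz":4,"twist":0,"fingers":1}

```text
clock: 7.48
eef_pos: [0.5373, -0.2117, 0.0592]
tool_rot: [0.709, 0.705, 0.0, 0.0]
ft_force: [0.0, -1.0, -2.6]
grip_width: 0.0063
grasp_force: 59.0
```

```bash
python3 - <<'E'
from crops import *
snap('scene','s2');snap('top','t2')
cv2.imwrite('pics/c2.png',np.hstack([tile('s2',190,245,5,76,90),tile('t2',318,172,5,76,90)]))
E
python3 go.py .537 -.205 .058 90
```

```text
t 7.5833 pos [ 0.5372 -0.2115  0.0591] yaw 89.7 tilt [ 0. -0. -1.] F [ 0.6 -0.6 -3.5] w 0.0066 g 58.96913945674896 j [-21.  30.  -3.  57.   0.  69.]
dx 6.5 dy -0.2 dz 1.1 twist -0.3
```

View pics/c2.png

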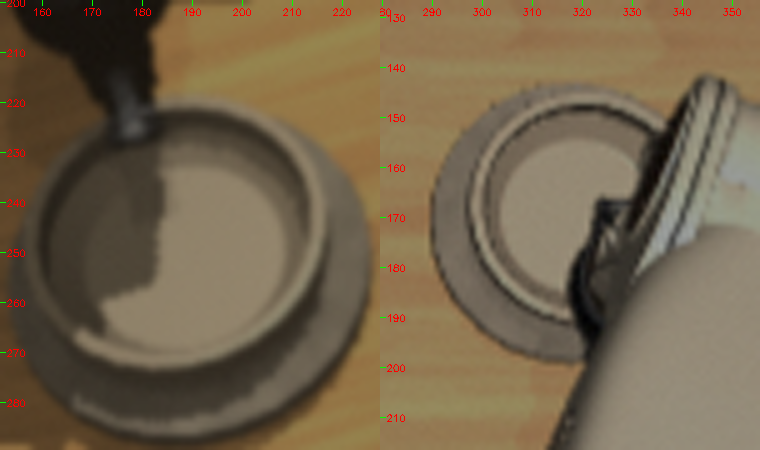

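```bash
python3 - <<'E'
from fit import *
p,e=fit(.076,[(load('top0'),[296.9,None,144.9,190.9]),(load('scene0'),[156.9,216.9,218.5,273.5])]); print(p,e)
E
```

```text
[ 0.60984828 -0.20499279  0.07554231] 0.5340039030832884
```

Emit:
carry_out:
  plan:
    - {"dx":0,"dy":0,"dz":1,"twist":0,"fingers":1}
    - {"dx":0,"dy":0,"dz":2,"twist":0,"fingers":1}
    - {"dx":0,"dy":0,"dz":3,"twist":0,"fingers":1}
    - {"dx":0,"dy":0,"dz":3,"twist":0,"fingers":1}
    - {"dx":0,"dy":0,"dz":3,"twist":0,"fingers":1}

```text
clock: 8.0
eef_pos: [0.5374, -0.2115, 0.0579]
tool_rot: [0.709, 0.706, 0.0, 0.001]
ft_force: [-4.0, 0.8, 6.3]
grip_width: 0.0068
grasp_force: 60.2
```

Contact: the vertical force went from -3.5 to +6.3 N, and the dish centre reads (0.610, -0.205) against the shelf's (0.609, -0.205). I'll release gently and then retreat.

Emit:
carry_out:
  plan:
    - {"dx":0,"dy":0,"dz":0,"twist":0,"fingers":0.75}
    - {"dx":0,"dy":0,"dz":0,"twist":0,"fingers":0.6}
    - {"dx":0,"dy":0,"dz":0,"twist":0,"fingers":0.4}
    - {"dx":0,"dy":0,"dz":0,"twist":0,"fingers":0.2}
    - {"dx":0,"dy":0,"dz":0,"twist":0,"fingers":0.2}

```text
clock: 8.42
eef_pos: [0.5376, -0.2114, 0.0563]
tool_rot: [0.709, 0.706, 0.0, 0.0]
ft_force: [-0.0, -0.2, -0.4]
grip_width: 0.034
grasp_force: 0.0
```

Emit:
carry_out:
  plan:
    - {"dx":0,"dy":0,"dz":-15,"twist":0,"fingers":0.2}
    - {"dx":0,"dy":0,"dz":-45,"twist":0,"fingers":0.2}
    - {"dx":0,"dy":0,"dz":-80,"twist":0,"fingers":0.1}
    - {"dx":0,"dy":0,"dz":-110,"twist":0,"fingers":0}
    - {"dx":0,"dy":0,"dz":-130,"twist":0,"fingers":0}

```text
clock: 8.83
eef_pos: [0.5386, -0.2119, 0.1897]
tool_rot: [0.709, 0.706, 0.001, 0.002]
ft_force: [1.3, 0.3, 0.1]
grip_width: 0.0424
grasp_force: 0.0
```

Emit:
carry_out:
  plan:
    - {"dx":-25,"dy":-25,"dz":0,"twist":0,"fingers":0}
    - {"dx":-55,"dy":-55,"dz":0,"twist":0,"fingers":0}
    - {"dx":-80,"dy":-85,"dz":0,"twist":0,"fingers":0}
    - {"dx":-105,"dy":-115,"dz":0,"twist":0,"fingers":0}
    - {"dx":-125,"dy":-140,"dz":0,"twist":0,"fingers":0}

```text
clock: 9.25
eef_pos: [0.3949, -0.3371, 0.1863]
tool_rot: [0.709, 0.705, -0.0, 0.0]
ft_force: [-0.3, -0.8, -0.1]
grip_width: 0.0426
grasp_force: 0.0
```

```bash
python3 - <<'E'
from crops import *
snap('scene','s3');snap('top','t3');snap('wrist','w4')
cv2.imwrite('pics/c3.png',np.vstack([np.hstack([tile('s3',190,247,4,86,90),tile('t3',318,172,4,86,90)]),cv2.resize(cv2.imread('pics/w4.png')[:,0:512],(688,240),)])[:600])
c=load('w4'); p=np.array([.4353,-.4116,.063]); print(proj(c,[p,p+[.056,0,0],p-[.056,0,0],p+[0,.056,0],p-[0,.056,0]]).round(1))
E
python3 go.py .383 -.412 .15 90
```

```text
[[304.8 249.6]
 [361.9 249.2]
 [248.1 250.1]
 [306.8 196.3]
 [303.1 297.3]]
t 9.4 pos [ 0.3952 -0.3372  0.1865] yaw 89.5 tilt [ 0.  0. -1.] F [0.3 1.2 0.4] w 0.0427 g 0.0 j [-40.  17.  -2.  71.   0.  50.]
dx -75.0 dy -11.6 dz 36.5 twist -0.5
```

View pics/c3.png

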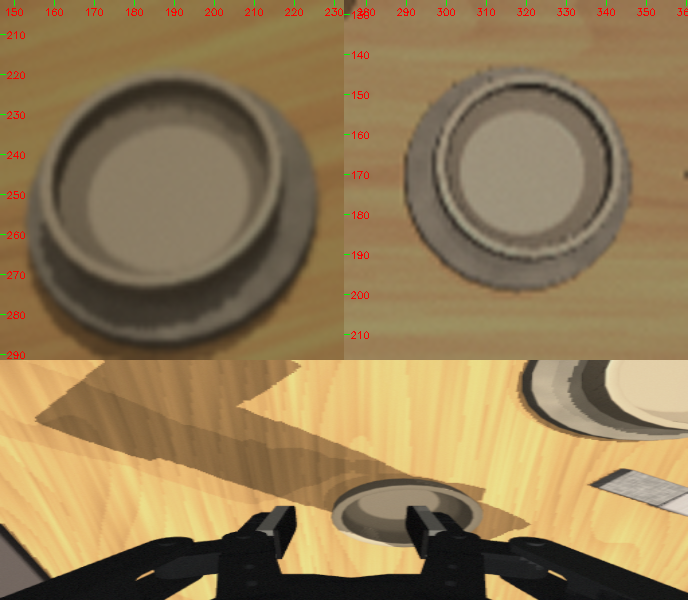

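The dish sits level on the shelf (top u 297.5–343.5, v 145–191.5). The bowl is in the wrist view near (302,243). I'll go to the bowl's near rim.

```bash
python3 - <<'E'
from fit import *
p,e=fit(.076,[(load('top0'),[297.5,343.5,145,191.5]),(load('scene0'),[156.5,217,219,273.5])]); print(p,e)
E
```

```text
[ 0.60919729 -0.20569104  0.07341208] 0.49814857236589205
```

Emit:
carry_out:
  plan:
    - {"dx":-20,"dy":-3,"dz":10,"twist":-0.5,"fingers":0}
    - {"dx":-45,"dy":-7,"dz":25,"twist":-0.5,"fingers":0}
    - {"dx":-65,"dy":-10,"dz":45,"twist":-0.5,"fingers":0}
    - {"dx":-74,"dy":-12.5,"dz":65,"twist":-0.5,"fingers":0}
    - {"dx":-74,"dy":-12.5,"dz":80,"twist":-0.5,"fingers":0}

```text
clock: 9.82
eef_pos: [0.3846, -0.4108, 0.1045]
tool_rot: [0.706, 0.708, -0.0, -0.0]
ft_force: [0.0, -0.2, 0.2]
grip_width: 0.0428
grasp_force: 0.0
```

Emit:
carry_out:
  plan:
    - {"dx":0,"dy":0,"dz":15,"twist":0,"fingers":0}
    - {"dx":0,"dy":0,"dz":32,"twist":0,"fingers":0}
    - {"dx":0,"dy":0,"dz":48,"twist":0,"fingers":0}
    - {"dx":0,"dy":0,"dz":61,"twist":0,"fingers":0}
    - {"dx":0,"dy":0,"dz":61,"twist":0,"fingers":0}

```text
clock: 10.23
eef_pos: [0.3837, -0.4072, 0.0421]
tool_rot: [0.705, 0.709, 0.0, -0.003]
ft_force: [-0.3, 0.2, 0.0]
grip_width: 0.0428
grasp_force: 0.0
```

```bash
python3 go.py .382 -.411 .045 90
```

```text
t 10.2333 pos [ 0.3837 -0.4072  0.0421] yaw 90.4 tilt [ 0.005 -0.004 -1.   ] F [-0.3  0.2  0. ] w 0.0428 g 0.0 j [-47.  29.  -7.  54.   0.  43.]
dx -3.8 dy -1.8 dz -2.9 twist 0.4
```

Emit:
carry_out:
  plan:
    - {"dx":0,"dy":0,"dz":-1,"twist":0,"fingers":0.3}
    - {"dx":0,"dy":0,"dz":-1,"twist":0,"fingers":0.6}
    - {"dx":0,"dy":0,"dz":-1,"twist":0,"fingers":1}
    - {"dx":0,"dy":0,"dz":-1,"twist":0,"fingers":1}
    - {"dx":0,"dy":0,"dz":-1,"twist":0,"fingers":1}

```text
clock: 10.65
eef_pos: [0.3849, -0.4102, 0.0476]
tool_rot: [0.705, 0.709, 0.0, 0.001]
ft_force: [0.1, -0.1, 2.6]
grip_width: 0.0069
grasp_force: 59.3
```

Emit:
carry_out:
  plan:
    - {"dx":0,"dy":0,"dz":0,"twist":0,"fingers":1}
    - {"dx":0,"dy":0,"dz":-2,"twist":0,"fingers":1}
    - {"dx":0,"dy":0,"dz":-6,"twist":0,"fingers":1}
    - {"dx":0,"dy":0,"dz":-15,"twist":0,"fingers":1}
    - {"dx":0,"dy":0,"dz":-30,"twist":0,"fingers":1}

```text
clock: 11.07
eef_pos: [0.3823, -0.4084, 0.0748]
tool_rot: [0.706, 0.709, -0.0, -0.003]
ft_force: [0.1, -1.1, -2.9]
grip_width: 0.0067
grasp_force: 58.7
```

Emit:
carry_out:
  plan:
    - {"dx":0,"dy":0,"dz":-25,"twist":0,"fingers":1}
    - {"dx":0,"dy":0,"dz":-55,"twist":0,"fingers":1}
    - {"dx":0,"dy":0,"dz":-85,"twist":0,"fingers":1}
    - {"dx":20,"dy":15,"dz":-105,"twist":0,"fingers":1}
    - {"dx":45,"dy":35,"dz":-120,"twist":0,"fingers":1}

```text
clock: 11.48
eef_pos: [0.4183, -0.3665, 0.1993]
tool_rot: [0.707, 0.707, -0.0, 0.002]
ft_force: [0.8, -0.5, -2.9]
grip_width: 0.007
grasp_force: 58.6
```

```bash
python3 go.py .557 -.208 .19 90
```

```text
t 11.4833 pos [ 0.4183 -0.3665  0.1993] yaw 90.0 tilt [-0.003  0.002 -1.   ] F [ 0.8 -0.5 -2.9] w 0.0070 g 58.577200905710924 j [-41.  21.   5.  74.  -0.  49.]
dx 158.5 dy 138.7 dz 9.3 twist -0.0
```

Emit:
carry_out:
  plan:
    - {"dx":20,"dy":18,"dz":0,"twist":0,"fingers":1}
    - {"dx":46,"dy":40,"dz":0,"twist":0,"fingers":1}
    - {"dx":74,"dy":65,"dz":0,"twist":0,"fingers":1}
    - {"dx":102,"dy":89,"dz":0,"twist":0,"fingers":1}
    - {"dx":125,"dy":108,"dz":0,"twist":0,"fingers":1}

```text
clock: 11.9
eef_pos: [0.5272, -0.237, 0.1965]
tool_rot: [0.705, 0.709, 0.0, -0.0]
ft_force: [-0.2, -0.4, -2.7]
grip_width: 0.0066
grasp_force: 58.5
```

Emit:
carry_out:
  plan:
    - {"dx":18,"dy":16,"dz":0,"twist":0,"fingers":1}
    - {"dx":33,"dy":30,"dz":10,"twist":0,"fingers":1}
    - {"dx":33,"dy":30,"dz":30,"twist":0,"fingers":1}
    - {"dx":33,"dy":30,"dz":50,"twist":0,"fingers":1}
    - {"dx":33,"dy":30,"dz":65,"twist":0,"fingers":1}

```text
clock: 12.32
eef_pos: [0.5553, -0.205, 0.1297]
tool_rot: [0.705, 0.709, -0.001, -0.001]
ft_force: [-0.3, -1.6, -3.4]
grip_width: 0.0067
grasp_force: 58.7
```

Emit:
carry_out:
  plan:
    - {"dx":0,"dy":0,"dz":0,"twist":0,"fingers":1}
    - {"dx":0,"dy":0,"dz":0,"twist":0,"fingers":1}
    - {"dx":0,"dy":0,"dz":0,"twist":0,"fingers":1}
    - {"dx":0,"dy":0,"dz":0,"twist":0,"fingers":1}
    - {"dx":0,"dy":0,"dz":0,"twist":0,"fingers":1}

```text
clock: 12.73
eef_pos: [0.5569, -0.2065, 0.1329]
tool_rot: [0.706, 0.709, 0.001, 0.001]
ft_force: [-0.6, -0.7, -2.8]
grip_width: 0.0067
grasp_force: 58.7
```

```bash
python3 go.py .557 -.208 .0856 90; python3 - <<'E'
from crops import *
snap('scene','s4');snap('top','t4')
cv2.imwrite('pics/c4.png',np.hstack([tile('s4',190,240,6,64,96),tile('t4',318,172,6,64,96)]))
E
```

```text
t 12.7333 pos [ 0.5569 -0.2065  0.1329] yaw 90.2 tilt [-0.001  0.003 -1.   ] F [-0.6 -0.7 -2.8] w 0.0067 g 58.656296288827434 j [-20.  27.   5.  68.  -0.  69.]
dx -1.5 dy 0.1 dz 47.3 twist 0.2
```

View pics/c4.png

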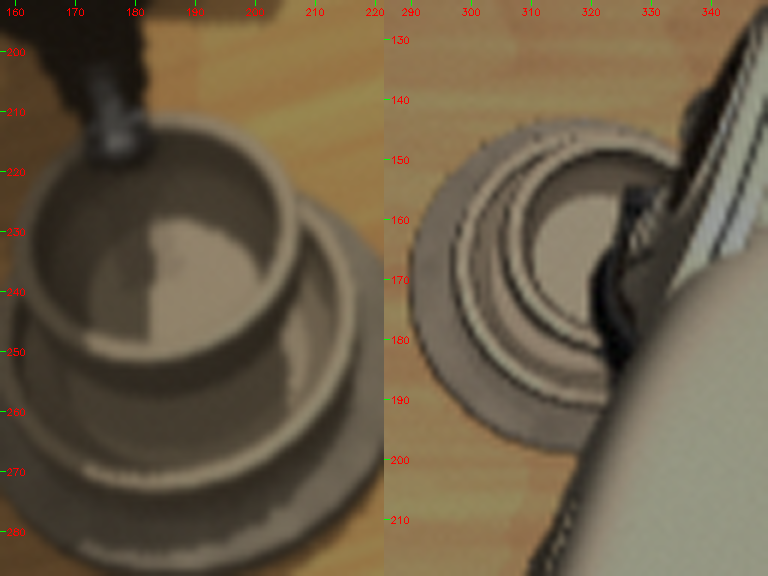

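Bowl in hand: scene rim u 161.5–207.5, v 210–252; top view left u 306, v 146–181.7. Fitting against the dish.

```bash
python3 - <<'E'
from fit import *
p,e=fit(.056,[(load('top0'),[306,None,146,181.7]),(load('scene0'),[161.5,207.5,210.2,251.8])]); print(p,e)
p,e=fit(.056,[(load('scene0'),[161.5,207.5,210.2,251.8])]); print(p,e)
E
```

```text
[ 0.60895677 -0.20124957  0.14688528] 1.3552867659824699
[ 0.59689345 -0.20068074  0.12601722] 0.4083649629077115
```

Emit:
carry_out:
  plan:
    - {"dx":-2,"dy":0,"dz":6,"twist":0,"fingers":1}
    - {"dx":-4.5,"dy":0,"dz":16,"twist":0,"fingers":1}
    - {"dx":-4.5,"dy":0,"dz":26,"twist":0,"fingers":1}
    - {"dx":-4.5,"dy":0,"dz":34,"twist":0,"fingers":1}
    - {"dx":-4.5,"dy":0,"dz":40,"twist":0,"fingers":1}

```text
clock: 13.25
eef_pos: [0.5549, -0.2101, 0.0891]
tool_rot: [0.706, 0.709, -0.001, -0.001]
ft_force: [-0.7, 0.5, -4.1]
grip_width: 0.0068
grasp_force: 58.6
```

Emit:
carry_out:
  plan:
    - {"dx":0,"dy":0,"dz":1,"twist":0,"fingers":1}
    - {"dx":0,"dy":0,"dz":2,"twist":0,"fingers":1}
    - {"dx":0,"dy":0,"dz":3,"twist":0,"fingers":1}
    - {"dx":0,"dy":0,"dz":4,"twist":0,"fingers":1}
    - {"dx":0,"dy":0,"dz":4,"twist":0,"fingers":1}

```text
clock: 13.67
eef_pos: [0.5564, -0.2106, 0.0876]
tool_rot: [0.705, 0.709, 0.0, 0.0]
ft_force: [-0.3, 1.0, -3.4]
grip_width: 0.0063
grasp_force: 58.7
```

Emit:
carry_out:
  plan:
    - {"dx":0,"dy":0,"dz":1,"twist":0,"fingers":1}
    - {"dx":0,"dy":0,"dz":2,"twist":0,"fingers":1}
    - {"dx":0,"dy":0,"dz":2,"twist":0,"fingers":1}
    - {"dx":0,"dy":0,"dz":2,"twist":0,"fingers":1}
    - {"dx":0,"dy":0,"dz":2,"twist":0,"fingers":1}

```text
clock: 14.08
eef_pos: [0.5564, -0.2108, 0.0859]
tool_rot: [0.706, 0.709, 0.0, 0.001]
ft_force: [-1.2, -1.4, 1.3]
grip_width: 0.0068
grasp_force: 59.0
```

Emit:
carry_out:
  plan:
    - {"dx":0,"dy":0,"dz":1,"twist":0,"fingers":1}
    - {"dx":0,"dy":0,"dz":1,"twist":0,"fingers":1}
    - {"dx":0,"dy":0,"dz":1,"twist":0,"fingers":0.75}
    - {"dx":0,"dy":0,"dz":1,"twist":0,"fingers":0.6}
    - {"dx":0,"dy":0,"dz":1,"twist":0,"fingers":0.4}

```text
clock: 14.5
eef_pos: [0.5565, -0.2104, 0.0843]
tool_rot: [0.705, 0.709, 0.0, 0.0]
ft_force: [-0.4, 0.3, -0.5]
grip_width: 0.0257
grasp_force: 0.0
```

Emit:
carry_out:
  plan:
    - {"dx":0,"dy":0,"dz":0,"twist":0,"fingers":0.2}
    - {"dx":0,"dy":0,"dz":-8,"twist":0,"fingers":0.2}
    - {"dx":0,"dy":0,"dz":-40,"twist":0,"fingers":0.2}
    - {"dx":0,"dy":0,"dz":-80,"twist":0,"fingers":0}
    - {"dx":0,"dy":0,"dz":-120,"twist":0,"fingers":0}

```text
clock: 14.92
eef_pos: [0.5552, -0.2101, 0.205]
tool_rot: [0.705, 0.709, -0.001, -0.001]
ft_force: [1.1, -0.4, -0.3]
grip_width: 0.0427
grasp_force: 0.0
```

Emit:
carry_out:
  plan:
    - {"dx":30,"dy":-20,"dz":0,"twist":0,"fingers":-0.5}
    - {"dx":65,"dy":-30,"dz":0,"twist":0,"fingers":-1}
    - {"dx":100,"dy":-30,"dz":0,"twist":0,"fingers":-1}
    - {"dx":140,"dy":-30,"dz":0,"twist":0,"fingers":-1}
    - {"dx":180,"dy":-30,"dz":0,"twist":0,"fingers":-1}

```text
clock: 15.33
eef_pos: [0.5251, -0.0294, 0.2053]
tool_rot: [0.706, 0.708, 0.001, 0.001]
ft_force: [0.3, 1.2, 0.4]
grip_width: 0.0854
grasp_force: 0.0
```

```bash
python3 - <<'E'
from h import *
snap('scene','s5');snap('top','t5')
E
python3 go.py .614 .201 .2 180
```

```text
t 15.4333 pos [ 0.5251 -0.0254  0.2052] yaw 90.7 tilt [ 0.002  0.001 -1.   ] F [0.2 0.1 0.3] w 0.0853 g 0.0 j [-3. 17.  1. 74.  0. 86.]
dx 225.3 dy 91.6 dz 5.2 twist -89.3
```

Emit:
carry_out:
  plan:
    - {"dx":20,"dy":9,"dz":0,"twist":-7,"fingers":-1}
    - {"dx":40,"dy":18,"dz":0,"twist":-14,"fingers":-1}
    - {"dx":60,"dy":27,"dz":0,"twist":-21,"fingers":-1}
    - {"dx":80,"dy":36,"dz":0,"twist":-28,"fingers":-1}
    - {"dx":100,"dy":45,"dz":0,"twist":-35,"fingers":-1}

```text
clock: 15.85
eef_pos: [0.5704, 0.0698, 0.2048]
tool_rot: [0.457, 0.889, 0.0, 0.0]
ft_force: [-0.1, -0.2, 0.5]
grip_width: 0.085
grasp_force: 0.0
```

Emit:
carry_out:
  plan:
    - {"dx":15,"dy":22,"dz":0,"twist":-7,"fingers":-1}
    - {"dx":30,"dy":44,"dz":0,"twist":-14,"fingers":-1}
    - {"dx":45,"dy":66,"dz":0,"twist":-21,"fingers":-1}
    - {"dx":60,"dy":88,"dz":0,"twist":-28,"fingers":-1}
    - {"dx":75,"dy":109,"dz":0,"twist":-35,"fingers":-1}

```text
clock: 16.27
eef_pos: [0.6164, 0.1943, 0.2046]
tool_rot: [0.169, 0.986, -0.0, 0.0]
ft_force: [0.4, -1.3, 0.5]
grip_width: 0.0853
grasp_force: 0.0
```

Emit:
carry_out:
  plan:
    - {"dx":0,"dy":0,"dz":0,"twist":-7,"fingers":-1}
    - {"dx":0,"dy":0,"dz":0,"twist":-14,"fingers":-1}
    - {"dx":0,"dy":0,"dz":0,"twist":-19,"fingers":-1}
    - {"dx":0,"dy":0,"dz":0,"twist":-19,"fingers":-1}
    - {"dx":0,"dy":0,"dz":0,"twist":-19,"fingers":-1}

```text
clock: 16.68
eef_pos: [0.6159, 0.1932, 0.2045]
tool_rot: [0.008, 1.0, -0.0, 0.0]
ft_force: [-0.8, -0.1, 0.3]
grip_width: 0.0853
grasp_force: 0.0
```

```bash
python3 go.py .614 .201 .066 180;python3 - <<'E'
from crops import *
c=snap('wrist','w5'); p=np.array([.6141,.2011,.088]); print(proj(c,[p,p+[.033,0,0],p-[.033,0,0],p+[0,.033,0],p-[0,.033,0]]).round(1))
a=np.hstack([tile('s5',190,245,4,80,80),tile('t5',318,172,4,80,80)])
b=cv2.imread('pics/w5.png'); u,v=proj(c,[p])[0]; x0=int(np.clip(u-160,0,512-320)); y0=int(np.clip(v-60,0,384-140)); print(x0,y0)
b=cv2.resize(b[y0:y0+140,x0:x0+320],None,fx=2,fy=2,interpolation=cv2.INTER_CUBIC)
cv2.imwrite('pics/c5.png',np.vstack([a,b]))
E
```

```text
t 16.6833 pos [0.6159 0.1932 0.2045] yaw 179.1 tilt [-0. -0. -1.] F [-0.8 -0.1  0.3] w 0.0853 g 0.0 j [17. 31. 23. 81. -0. 18.]
dx 2.0 dy 7.8 dz 138.5 twist -0.9
[[270.4 180.3]
 [270.7 214.5]
 [270.2 143.5]
 [307.5 179.7]
 [233.4 180.9]]
110 120
```

View pics/c5.png

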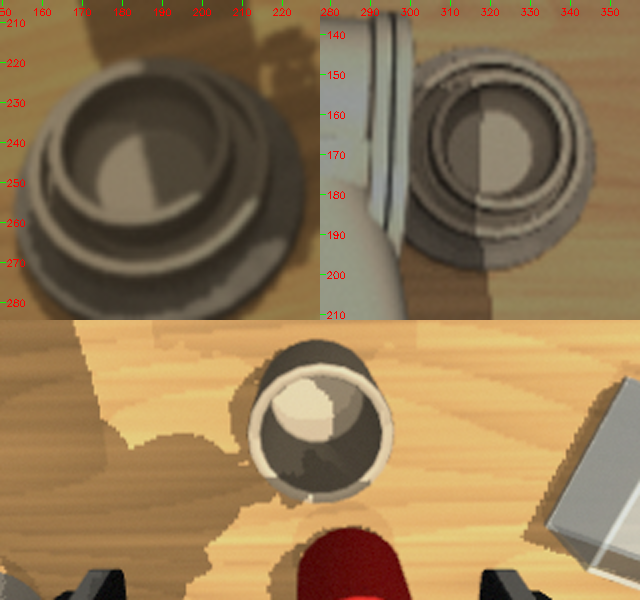

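The bowl is seated in the dish (top u 305.5–341.5, v 149–184). The grey jar is in the wrist view at u 234–306, v 141–211, which puts it at (0.612, 0.201), clear of the red one below it. I'll descend over it.

```bash
python3 - <<'E'
from fit import *
p,e=fit(.056,[(load('top0'),[305.5,341.5,149,184]),(load('scene0'),[161.5,207.5,221.5,260.5])]); print(p,e)
E
```

```text
[ 0.60970468 -0.20850854  0.10200247] 1.013098736948507
```

Emit:
carry_out:
  plan:
    - {"dx":4,"dy":8,"dz":15,"twist":-1,"fingers":-1}
    - {"dx":4,"dy":8,"dz":40,"twist":-1,"fingers":-1}
    - {"dx":4,"dy":8,"dz":65,"twist":-1,"fingers":-1}
    - {"dx":4,"dy":8,"dz":85,"twist":-1,"fingers":-1}
    - {"dx":4,"dy":8,"dz":95,"twist":-1,"fingers":-1}

```text
clock: 17.15
eef_pos: [0.61, 0.2008, 0.1063]
tool_rot: [-0.001, 1.0, -0.001, -0.002]
ft_force: [-1.5, -0.1, 0.3]
grip_width: 0.0856
grasp_force: 0.0
```

Emit:
carry_out:
  plan:
    - {"dx":0,"dy":0,"dz":10,"twist":0,"fingers":-1}
    - {"dx":0,"dy":0,"dz":22,"twist":0,"fingers":-1}
    - {"dx":0,"dy":0,"dz":36,"twist":0,"fingers":-1}
    - {"dx":0,"dy":0,"dz":48,"twist":0,"fingers":-1}
    - {"dx":0,"dy":0,"dz":53,"twist":0,"fingers":-1}

```text
clock: 17.57
eef_pos: [0.6115, 0.2015, 0.0554]
tool_rot: [-0.002, 1.0, -0.0, -0.0]
ft_force: [-0.7, 1.1, 0.1]
grip_width: 0.0853
grasp_force: 0.0
```

```bash
python3 go.py .612 .201 .056 180
```

```text
t 17.5667 pos [0.6115 0.2015 0.0554] yaw -179.8 tilt [ 0.001 -0.    -1.   ] F [-0.7  1.1  0.1] w 0.0853 g 0.0 j [18. 37.  9. 62. -0. 18.]
dx -0.5 dy -0.5 dz -0.6 twist -359.8
```

Emit:
carry_out:
  plan:
    - {"dx":0,"dy":0,"dz":0,"twist":0,"fingers":-0.8}
    - {"dx":0,"dy":0,"dz":0,"twist":0,"fingers":-0.6}
    - {"dx":0,"dy":0,"dz":0,"twist":0,"fingers":0}
    - {"dx":0,"dy":0,"dz":0,"twist":0,"fingers":1}
    - {"dx":0,"dy":0,"dz":0,"twist":0,"fingers":1}

```text
clock: 17.98
eef_pos: [0.6129, 0.202, 0.0579]
tool_rot: [-0.002, 1.0, 0.0, 0.001]
ft_force: [-0.5, -0.4, 3.3]
grip_width: 0.0649
grasp_force: 66.8
```

Emit:
carry_out:
  plan:
    - {"dx":0,"dy":0,"dz":0,"twist":0,"fingers":1}
    - {"dx":0,"dy":0,"dz":-3,"twist":0,"fingers":1}
    - {"dx":0,"dy":0,"dz":-10,"twist":0,"fingers":1}
    - {"dx":0,"dy":0,"dz":-25,"twist":0,"fingers":1}
    - {"dx":0,"dy":0,"dz":-50,"twist":0,"fingers":1}

```text
clock: 18.4
eef_pos: [0.6087, 0.201, 0.1032]
tool_rot: [-0.002, 1.0, -0.001, -0.004]
ft_force: [0.4, -0.3, -2.2]
grip_width: 0.0648
grasp_force: 66.7
```

Emit:
carry_out:
  plan:
    - {"dx":0,"dy":0,"dz":-30,"twist":0,"fingers":1}
    - {"dx":0,"dy":0,"dz":-65,"twist":0,"fingers":1}
    - {"dx":10,"dy":-20,"dz":-90,"twist":0,"fingers":1}
    - {"dx":25,"dy":-48,"dz":-110,"twist":0,"fingers":1}
    - {"dx":40,"dy":-80,"dz":-120,"twist":0,"fingers":1}

```text
clock: 18.82
eef_pos: [0.5726, 0.1224, 0.2293]
tool_rot: [-0.004, 1.0, 0.001, 0.002]
ft_force: [1.1, -1.0, -1.8]
grip_width: 0.0648
grasp_force: 66.9
```

```bash
python3 go.py .61 -.207 .225 180
```

```text
t 18.8167 pos [0.5726 0.1224 0.2293] yaw -179.6 tilt [-0.004  0.001 -1.   ] F [ 1.1 -1.  -1.8] w 0.0648 g 66.94589663296938 j [12. 24. 14. 80.  0. 12.]
dx -35.0 dy -329.6 dz 4.3 twist -359.6
```

Emit:
carry_out:
  plan:
    - {"dx":-3,"dy":-32,"dz":0,"twist":0,"fingers":1}
    - {"dx":-7,"dy":-66,"dz":0,"twist":0,"fingers":1}
    - {"dx":-11,"dy":-100,"dz":0,"twist":0,"fingers":1}
    - {"dx":-14,"dy":-135,"dz":0,"twist":0,"fingers":1}
    - {"dx":-18,"dy":-170,"dz":0,"twist":0,"fingers":1}

```text
clock: 19.23
eef_pos: [0.59, -0.0496, 0.2263]
tool_rot: [-0.003, 1.0, 0.0, -0.001]
ft_force: [-0.2, -0.1, -2.6]
grip_width: 0.0647
grasp_force: 66.9
```

Emit:
carry_out:
  plan:
    - {"dx":-4,"dy":-36,"dz":0,"twist":0,"fingers":1}
    - {"dx":-8,"dy":-72,"dz":0,"twist":0,"fingers":1}
    - {"dx":-12,"dy":-106,"dz":0,"twist":0,"fingers":1}
    - {"dx":-15,"dy":-136,"dz":0,"twist":0,"fingers":1}
    - {"dx":-17,"dy":-160,"dz":0,"twist":0,"fingers":1}

```text
clock: 19.65
eef_pos: [0.6079, -0.2107, 0.2257]
tool_rot: [-0.001, 1.0, 0.0, -0.001]
ft_force: [0.1, 0.9, -1.2]
grip_width: 0.0651
grasp_force: 66.9
```

Emit:
carry_out:
  plan:
    - {"dx":0,"dy":0,"dz":10,"twist":0,"fingers":1}
    - {"dx":0,"dy":0,"dz":28,"twist":0,"fingers":1}
    - {"dx":0,"dy":0,"dz":44,"twist":0,"fingers":1}
    - {"dx":0,"dy":0,"dz":52,"twist":0,"fingers":1}
    - {"dx":0,"dy":0,"dz":52,"twist":0,"fingers":1}

```text
clock: 20.07
eef_pos: [0.6066, -0.2071, 0.1711]
tool_rot: [-0.002, 1.0, 0.001, -0.003]
ft_force: [-1.0, 0.3, -1.7]
grip_width: 0.0648
grasp_force: 67.0
```

```bash
python3 go.py .61 -.207 .104 180; python3 - <<'E'
from crops import *
snap('scene','s6');snap('top','t6')
cv2.imwrite('pics/c6.png',np.hstack([tile('s6',185,235,6,64,96),tile('t6',322,172,6,64,96)]))
E
```

```text
t 20.0667 pos [ 0.6066 -0.2071  0.1711] yaw -179.7 tilt [ 0.006  0.002 -1.   ] F [-1.   0.3 -1.7] w 0.0648 g 66.98281712830067 j [-19.  32.  19.  77.   0. -19.]
dx -3.4 dy 0.0 dz 67.1 twist -359.7
```

View pics/c6.png

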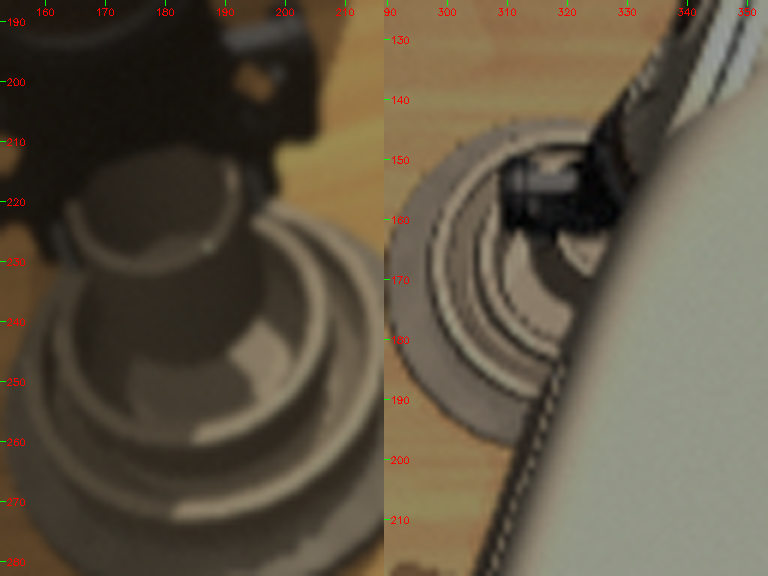

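The jar hovers over the bowl, with its rim in the scene view at u 163.5–192.5 and the front at v 232. The top view is occluded by the arm. I'll solve with the known rim height.

```bash
python3 - <<'E'
from fit import *
S=load('scene0')
for z in (.199,.203):
    r=least_squares(lambda p:[(q:=proj(S,circ([p[0],p[1],z],.033)))[:,0].min()-163.5,q[:,0].max()-192.5,q[:,1].max()-232],[.6,-.2]); print(z,r.x,r.fun)
r=least_squares(lambda p:[(q:=proj(S,circ([p[0],p[1],.113],.029)))[:,1].max()-247.5,p[1]+.207],[.6,-.2]); print(r.x)
E
```

```text
0.199 [ 0.60656572 -0.20690194] [-0.38609711  0.38954116 -0.01952172]
0.203 [ 0.60889801 -0.20676429] [-0.46756772  0.47176147 -0.02376827]
[ 0.60585598 -0.207     ]
```

Emit:
carry_out:
  plan:
    - {"dx":-2,"dy":0,"dz":8,"twist":0,"fingers":1}
    - {"dx":-2,"dy":0,"dz":22,"twist":0,"fingers":1}
    - {"dx":-2,"dy":0,"dz":38,"twist":0,"fingers":1}
    - {"dx":-2,"dy":0,"dz":52,"twist":0,"fingers":1}
    - {"dx":-2,"dy":0,"dz":60,"twist":0,"fingers":1}

```text
clock: 20.58
eef_pos: [0.6104, -0.2078, 0.1132]
tool_rot: [-0.002, 1.0, 0.0, -0.0]
ft_force: [-0.1, 0.0, -2.4]
grip_width: 0.0645
grasp_force: 67.0
```

Emit:
carry_out:
  plan:
    - {"dx":0,"dy":0,"dz":1,"twist":0,"fingers":1}
    - {"dx":0,"dy":0,"dz":2,"twist":0,"fingers":1}
    - {"dx":0,"dy":0,"dz":3,"twist":0,"fingers":1}
    - {"dx":0,"dy":0,"dz":4,"twist":0,"fingers":1}
    - {"dx":0,"dy":0,"dz":5,"twist":0,"fingers":1}

```text
clock: 21.0
eef_pos: [0.6112, -0.2085, 0.1104]
tool_rot: [-0.002, 1.0, -0.0, 0.001]
ft_force: [0.5, 0.1, -1.9]
grip_width: 0.0649
grasp_force: 67.0
```

Emit:
carry_out:
  plan:
    - {"dx":0,"dy":0,"dz":1,"twist":0,"fingers":1}
    - {"dx":0,"dy":0,"dz":2,"twist":0,"fingers":1}
    - {"dx":0,"dy":0,"dz":2,"twist":0,"fingers":1}
    - {"dx":0,"dy":0,"dz":2,"twist":0,"fingers":1}
    - {"dx":0,"dy":0,"dz":2,"twist":0,"fingers":1}

```text
clock: 21.42
eef_pos: [0.6105, -0.2083, 0.1074]
tool_rot: [-0.002, 1.0, 0.0, 0.0]
ft_force: [0.1, -0.1, -1.7]
grip_width: 0.0648
grasp_force: 67.0
```

Emit:
carry_out:
  plan:
    - {"dx":0,"dy":0,"dz":1,"twist":0,"fingers":1}
    - {"dx":0,"dy":0,"dz":2,"twist":0,"fingers":1}
    - {"dx":0,"dy":0,"dz":3,"twist":0,"fingers":1}
    - {"dx":0,"dy":0,"dz":3,"twist":0,"fingers":1}
    - {"dx":0,"dy":0,"dz":3,"twist":0,"fingers":1}

```text
clock: 21.83
eef_pos: [0.6105, -0.2082, 0.1042]
tool_rot: [-0.002, 1.0, 0.0, -0.0]
ft_force: [0.2, 0.3, -2.0]
grip_width: 0.0646
grasp_force: 67.1
```

Emit:
carry_out:
  plan:
    - {"dx":0,"dy":0,"dz":0.5,"twist":0,"fingers":1}
    - {"dx":0,"dy":0,"dz":1,"twist":0,"fingers":1}
    - {"dx":0,"dy":0,"dz":1.5,"twist":0,"fingers":1}
    - {"dx":0,"dy":0,"dz":1.5,"twist":0,"fingers":1}
    - {"dx":0,"dy":0,"dz":1.5,"twist":0,"fingers":1}

```text
clock: 22.25
eef_pos: [0.6108, -0.2083, 0.104]
tool_rot: [-0.002, 1.0, -0.0, 0.001]
ft_force: [-2.2, 0.3, 6.6]
grip_width: 0.0647
grasp_force: 67.8
```

Contact (force -2 to +6.6 N at the expected height). I'll release slowly; the tips stay above the bowl rim as they open.

Emit:
carry_out:
  plan:
    - {"dx":0,"dy":0,"dz":0,"twist":0,"fingers":-0.6}
    - {"dx":0,"dy":0,"dz":0,"twist":0,"fingers":-0.7}
    - {"dx":0,"dy":0,"dz":0,"twist":0,"fingers":-0.85}
    - {"dx":0,"dy":0,"dz":0,"twist":0,"fingers":-1}
    - {"dx":0,"dy":0,"dz":0,"twist":0,"fingers":-1}

```text
clock: 22.67
eef_pos: [0.6105, -0.2082, 0.1025]
tool_rot: [-0.002, 1.0, 0.0, -0.0]
ft_force: [0.1, -0.1, -0.1]
grip_width: 0.0852
grasp_force: 0.0
```

Emit:
carry_out:
  plan:
    - {"dx":0,"dy":0,"dz":-8,"twist":0,"fingers":-1}
    - {"dx":0,"dy":0,"dz":-25,"twist":0,"fingers":-1}
    - {"dx":0,"dy":0,"dz":-50,"twist":0,"fingers":-1}
    - {"dx":0,"dy":0,"dz":-80,"twist":0,"fingers":-1}
    - {"dx":0,"dy":0,"dz":-110,"twist":0,"fingers":-1}

```text
clock: 23.08
eef_pos: [0.6101, -0.2081, 0.214]
tool_rot: [-0.002, 1.0, 0.0, -0.001]
ft_force: [1.4, -0.0, 0.7]
grip_width: 0.0853
grasp_force: 0.0
```

Emit:
carry_out:
  plan:
    - {"dx":25,"dy":35,"dz":0,"twist":0,"fingers":0}
    - {"dx":50,"dy":70,"dz":0,"twist":0,"fingers":0}
    - {"dx":75,"dy":105,"dz":0,"twist":0,"fingers":0}
    - {"dx":95,"dy":135,"dz":0,"twist":0,"fingers":0}
    - {"dx":115,"dy":165,"dz":0,"twist":0,"fingers":0}

```text
clock: 23.5
eef_pos: [0.4932, -0.0423, 0.2135]
tool_rot: [-0.002, 1.0, 0.0, 0.0]
ft_force: [0.4, 0.8, 0.7]
grip_width: 0.043
grasp_force: 0.0
```

```bash
python3 go.py .4525 .0118 .15 180; python3 - <<'E'
from h import *
snap('scene','s7');snap('top','t7');c=snap('wrist','w6')
p=np.array([.4525,.0118,.016]);print(proj(c,[p,p+[.036,0,0],p-[.036,0,0],p+[0,.036,0],p-[0,.036,0],p+[0,0,.024]]).round(1))
E
```

```text
t 23.5 pos [ 0.4932 -0.0423  0.2135] yaw -179.8 tilt [-0.001  0.    -1.   ] F [0.4 0.8 0.7] w 0.0430 g 0.0 j [-5. 14. -3. 74.  0. -5.]
dx 40.5 dy 54.2 dz 63.5 twist -359.8
[[308.5 127.5]
 [306.6 159.3]
 [310.5  93.3]
 [341.1 127.7]
 [276.  127.2]
 [312.  130.4]]
```

```bash
python3 - <<'E'
from fit import *
def seg(n,uv,z,s=60,rad=45):
    c=load(n); hsv=cv2.cvtColor(cv2.imread(f'pics/{n}.png'),cv2.COLOR_BGR2HSV)
    print(n,'lid hsv',hsv[int(uv[1])+12,int(uv[0])+18],'wood',hsv[int(uv[1]),int(uv[0])+50],hsv[int(uv[1])-45,int(uv[0])])
    return c,hsv
c,h=seg('w6',(308,127),.016)
for th in (70,80,90):
    m=((h[:,:,1]<th)&(h[:,:,2]>90)).astype(np.uint8)
    k,l,st,ce=cv2.connectedComponentsWithStats(m); i=l[139,326]; print(th,st[i],ce[i].round(1))
    cnt=max(cv2.findContours((l==i).astype(np.uint8),0,1)[0],key=cv2.contourArea)[:,0].astype(float)
    P=np.array([atz(c,p,.016)[:2] for p in cnt]); r=least_squares(lambda q:np.hypot(P[:,0]-q[0],P[:,1]-q[1])-q[2],[.45,.01,.036],loss='soft_l1',f_scale=.001); print(r.x.round(4),np.abs(r.fun).mean())
E
```

```text
w6 lid hsv [ 23  53 232] wood [ 19 127 231] [ 22 119 231]
70 [ 278   92   63   65 3090] [308.7 123.9]
[0.4498 0.0117 0.0342] 0.0002920555209130829
80 [ 277   92   64   65 3202] [308.5 124.1]
[0.4499 0.0115 0.0346] 0.00026089914506658823
90 [ 277   92   64   65 3253] [308.6 124.1]
[0.45   0.0116 0.0349] 0.00025673971360067234
```

Wrist segmentation puts the lid at (0.450, 0.0116), within 2.5 mm of the two-view fix. I'll go to the knob.

Emit:
carry_out:
  plan:
    - {"dx":14,"dy":18,"dz":20,"twist":0,"fingers":0}
    - {"dx":30,"dy":38,"dz":50,"twist":0,"fingers":0}
    - {"dx":42.5,"dy":54,"dz":85,"twist":0,"fingers":0}
    - {"dx":42.5,"dy":54,"dz":120,"twist":0,"fingers":0}
    - {"dx":42.5,"dy":54,"dz":140,"twist":0,"fingers":0}

```text
clock: 24.07
eef_pos: [0.4506, 0.01, 0.0703]
tool_rot: [-0.003, 1.0, -0.0, -0.001]
ft_force: [-0.6, 0.4, -0.3]
grip_width: 0.0427
grasp_force: 0.0
```

Emit:
carry_out:
  plan:
    - {"dx":0,"dy":0,"dz":0,"twist":0,"fingers":0}
    - {"dx":0,"dy":0,"dz":0,"twist":0,"fingers":0}
    - {"dx":0,"dy":0,"dz":0,"twist":0,"fingers":0}
    - {"dx":0,"dy":0,"dz":0,"twist":0,"fingers":0}
    - {"dx":0,"dy":0,"dz":0,"twist":0,"fingers":0}

```text
clock: 24.48
eef_pos: [0.454, 0.0097, 0.0745]
tool_rot: [-0.002, 1.0, 0.0, 0.002]
ft_force: [-0.2, -0.1, 0.1]
grip_width: 0.0429
grasp_force: 0.0
```

```bash
python3 go.py .4505 .0116 .022 180
```

```text
t 24.4833 pos [0.454  0.0097 0.0745] yaw -179.8 tilt [-0.004  0.    -1.   ] F [-0.2 -0.1  0.1] w 0.0429 g 0.0 j [  1.  16. -22.  52.  -0.   1.]
dx 3.5 dy 1.9 dz 52.5 twist -359.8
```

Emit:
carry_out:
  plan:
    - {"dx":2,"dy":2,"dz":10,"twist":0,"fingers":0}
    - {"dx":2,"dy":2,"dz":24,"twist":0,"fingers":0}
    - {"dx":2,"dy":2,"dz":38,"twist":0,"fingers":0}
    - {"dx":2,"dy":2,"dz":47,"twist":0,"fingers":0}
    - {"dx":2,"dy":2,"dz":51,"twist":0,"fingers":0}

```text
clock: 24.9
eef_pos: [0.4499, 0.0119, 0.0214]
tool_rot: [-0.002, 1.0, 0.0, -0.0]
ft_force: [-0.8, 0.5, 0.3]
grip_width: 0.0427
grasp_force: 0.0
```

Emit:
carry_out:
  plan:
    - {"dx":0,"dy":0,"dz":0,"twist":0,"fingers":0}
    - {"dx":0,"dy":0,"dz":0,"twist":0,"fingers":0.2}
    - {"dx":0,"dy":0,"dz":0,"twist":0,"fingers":0.4}
    - {"dx":0,"dy":0,"dz":0,"twist":0,"fingers":1}
    - {"dx":0,"dy":0,"dz":0,"twist":0,"fingers":1}

```text
clock: 25.32
eef_pos: [0.4509, 0.0121, 0.0228]
tool_rot: [-0.002, 1.0, 0.0, 0.001]
ft_force: [-0.3, -0.7, 5.7]
grip_width: 0.0196
grasp_force: 58.6
```

Emit:
carry_out:
  plan:
    - {"dx":0,"dy":0,"dz":0,"twist":0,"fingers":1}
    - {"dx":0,"dy":0,"dz":-3,"twist":0,"fingers":1}
    - {"dx":0,"dy":0,"dz":-10,"twist":0,"fingers":1}
    - {"dx":0,"dy":0,"dz":-25,"twist":0,"fingers":1}
    - {"dx":0,"dy":0,"dz":-50,"twist":0,"fingers":1}

```text
clock: 25.73
eef_pos: [0.4476, 0.012, 0.0707]
tool_rot: [-0.002, 1.0, -0.0, -0.003]
ft_force: [0.2, -0.5, -0.9]
grip_width: 0.0195
grasp_force: 58.7
```

Emit:
carry_out:
  plan:
    - {"dx":0,"dy":0,"dz":-30,"twist":0,"fingers":1}
    - {"dx":0,"dy":0,"dz":-65,"twist":0,"fingers":1}
    - {"dx":0,"dy":0,"dz":-100,"twist":0,"fingers":1}
    - {"dx":-10,"dy":-15,"dz":-125,"twist":0,"fingers":1}
    - {"dx":-25,"dy":-35,"dz":-140,"twist":0,"fingers":1}

```text
clock: 26.15
eef_pos: [0.4757, -0.0222, 0.216]
tool_rot: [-0.004, 1.0, 0.0, 0.002]
ft_force: [0.7, 0.9, -1.5]
grip_width: 0.0195
grasp_force: 58.7
```

```bash
python3 go.py .6105 -.208 .2 180
```

```text
t 26.15 pos [ 0.4757 -0.0222  0.216 ] yaw -179.6 tilt [-0.005  0.    -1.   ] F [ 0.7  0.9 -1.5] w 0.0195 g 58.744152188301086 j [-3. 11. -5. 73.  0. -3.]
dx -133.4 dy -186.8 dz 16.0 twist -359.6
```

Emit:
carry_out:
  plan:
    - {"dx":-18,"dy":-26,"dz":0,"twist":0,"fingers":1}
    - {"dx":-40,"dy":-56,"dz":0,"twist":0,"fingers":1}
    - {"dx":-62,"dy":-88,"dz":0,"twist":0,"fingers":1}
    - {"dx":-82,"dy":-116,"dz":0,"twist":0,"fingers":1}
    - {"dx":-100,"dy":-141,"dz":0,"twist":0,"fingers":1}

```text
clock: 26.57
eef_pos: [0.5765, -0.1653, 0.212]
tool_rot: [-0.002, 1.0, -0.0, 0.0]
ft_force: [0.4, -0.4, -0.9]
grip_width: 0.0197
grasp_force: 58.7
```

Emit:
carry_out:
  plan:
    - {"dx":-15,"dy":-20,"dz":0,"twist":0,"fingers":1}
    - {"dx":-28,"dy":-38,"dz":0,"twist":0,"fingers":1}
    - {"dx":-33,"dy":-46,"dz":12,"twist":0,"fingers":1}
    - {"dx":-33,"dy":-46,"dz":25,"twist":0,"fingers":1}
    - {"dx":-33,"dy":-46,"dz":33,"twist":0,"fingers":1}

```text
clock: 26.98
eef_pos: [0.6079, -0.2092, 0.1763]
tool_rot: [-0.002, 1.0, 0.001, -0.002]
ft_force: [-1.3, 0.2, -0.9]
grip_width: 0.0195
grasp_force: 58.8
```

Emit:
carry_out:
  plan:
    - {"dx":0,"dy":0,"dz":0,"twist":0,"fingers":1}
    - {"dx":0,"dy":0,"dz":0,"twist":0,"fingers":1}
    - {"dx":0,"dy":0,"dz":0,"twist":0,"fingers":1}
    - {"dx":0,"dy":0,"dz":0,"twist":0,"fingers":1}
    - {"dx":0,"dy":0,"dz":0,"twist":0,"fingers":1}

```text
clock: 27.4
eef_pos: [0.6094, -0.2089, 0.18]
tool_rot: [-0.003, 1.0, -0.0, 0.001]
ft_force: [0.2, 0.1, -0.8]
grip_width: 0.0197
grasp_force: 58.7
```

```bash
python3 go.py .6105 -.208 .149 180; python3 - <<'E'
from crops import *
snap('scene','s8')
# jar rim before lid (s7), from unoccluded top t7: report intensity-free check by circle edge score
from fit import circ
for n,r,z,g in [('t7',.033,.134,(.6105,-.2083)),('s7',.033,.134,(.6105,-.2083)),('t7',.056,.102,(.609,-.207)),('s7',.056,.102,(.609,-.207)),('t7',.076,.076,(.609,-.206)),('s7',.076,.076,(.609,-.206))]:
    c=load(n); im=cv2.GaussianBlur(cv2.cvtColor(cv2.imread(f'pics/{n}.png'),6),(0,0),.8).astype(np.float32); best=[]
    for dx in np.arange(-.008,.0081,.001):
        for dy in np.arange(-.008,.0081,.001):
            w=.003 if r<.04 else .004
            q=proj(c,circ([g[0]+dx,g[1]+dy,z],r-w)).astype(np.float32); best.append((cv2.remap(im,q[:,:1],q[:,1:],1).mean(),g[0]+dx,g[1]+dy))
    best.sort(reverse=True); print(n,r,np.round(np.mean(best[:4],0),4))
E
```

```text
t 27.4 pos [ 0.6094 -0.2089  0.18  ] yaw -179.7 tilt [-0.002 -0.001 -1.   ] F [ 0.2  0.1 -0.8] w 0.0197 g 58.74199569225311 j [-19.  32.  19.  78.   0. -19.]
dx -1.1 dy 0.9 dz 31.0 twist -359.7
t7 0.033 [97.374   0.6185 -0.2148]
s7 0.033 [89.8484  0.611  -0.2078]
t7 0.056 [111.6797   0.6095  -0.2085]
s7 0.056 [97.2694  0.6085 -0.2075]
t7 0.076 [114.0241   0.6112  -0.207 ]
s7 0.076 [98.4064  0.6085 -0.2055]
```

The jar in the scene view is at (0.611, -0.208), the bowl at (0.609, -0.208) and the dish at (0.609, -0.206): concentric within about 2 mm. I'll lower the lid.

Emit:
carry_out:
  plan:
    - {"dx":-1,"dy":0.5,"dz":6,"twist":0,"fingers":1}
    - {"dx":-1,"dy":0.5,"dz":13,"twist":0,"fingers":1}
    - {"dx":-1,"dy":0.5,"dz":20,"twist":0,"fingers":1}
    - {"dx":-1,"dy":0.5,"dz":25,"twist":0,"fingers":1}
    - {"dx":-1,"dy":0.5,"dz":27,"twist":0,"fingers":1}

```text
clock: 27.87
eef_pos: [0.6091, -0.2084, 0.1498]
tool_rot: [-0.002, 1.0, 0.0, -0.001]
ft_force: [0.6, -0.2, -1.5]
grip_width: 0.0201
grasp_force: 58.7
```

Emit:
carry_out:
  plan:
    - {"dx":0,"dy":0,"dz":0.5,"twist":0,"fingers":1}
    - {"dx":0,"dy":0,"dz":1,"twist":0,"fingers":1}
    - {"dx":0,"dy":0,"dz":2,"twist":0,"fingers":1}
    - {"dx":0,"dy":0,"dz":2.5,"twist":0,"fingers":1}
    - {"dx":0,"dy":0,"dz":2.5,"twist":0,"fingers":1}

```text
clock: 28.28
eef_pos: [0.6101, -0.2088, 0.1495]
tool_rot: [-0.002, 1.0, -0.0, 0.0]
ft_force: [-0.5, -0.5, -0.6]
grip_width: 0.0196
grasp_force: 58.7
```

Emit:
carry_out:
  plan:
    - {"dx":0,"dy":0,"dz":0.5,"twist":0,"fingers":1}
    - {"dx":0,"dy":0,"dz":1,"twist":0,"fingers":1}
    - {"dx":0,"dy":0,"dz":1.5,"twist":0,"fingers":1}
    - {"dx":0,"dy":0,"dz":1.5,"twist":0,"fingers":1}
    - {"dx":0,"dy":0,"dz":1.5,"twist":0,"fingers":1}

```text
clock: 28.7
eef_pos: [0.6103, -0.2088, 0.1489]
tool_rot: [-0.002, 1.0, -0.0, 0.001]
ft_force: [-0.9, 0.6, 4.5]
grip_width: 0.0195
grasp_force: 59.1
```

Contact at z = 0.1489, against an expected 0.1488. I'll release and retreat.

Emit:
carry_out:
  plan:
    - {"dx":0,"dy":0,"dz":0,"twist":0,"fingers":0.45}
    - {"dx":0,"dy":0,"dz":0,"twist":0,"fingers":0.35}
    - {"dx":0,"dy":0,"dz":0,"twist":0,"fingers":0.2}
    - {"dx":0,"dy":0,"dz":0,"twist":0,"fingers":0}
    - {"dx":0,"dy":0,"dz":0,"twist":0,"fingers":0}

```text
clock: 29.12
eef_pos: [0.6099, -0.2087, 0.1474]
tool_rot: [-0.002, 1.0, 0.0, -0.0]
ft_force: [1.1, -0.9, -0.7]
grip_width: 0.0426
grasp_force: 0.0
```

Emit:
carry_out:
  plan:
    - {"dx":0,"dy":0,"dz":-8,"twist":0,"fingers":0}
    - {"dx":0,"dy":0,"dz":-25,"twist":0,"fingers":0}
    - {"dx":0,"dy":0,"dz":-50,"twist":0,"fingers":0}
    - {"dx":0,"dy":0,"dz":-75,"twist":0,"fingers":0}
    - {"dx":0,"dy":0,"dz":-95,"twist":0,"fingers":0}

```text
clock: 29.53
eef_pos: [0.6103, -0.2088, 0.2454]
tool_rot: [-0.002, 1.0, -0.0, 0.001]
ft_force: [1.2, -1.5, 0.7]
grip_width: 0.0425
grasp_force: 0.0
```

Emit:
carry_out:
  plan:
    - {"dx":30,"dy":25,"dz":0,"twist":0,"fingers":0}
    - {"dx":65,"dy":50,"dz":0,"twist":0,"fingers":0}
    - {"dx":100,"dy":75,"dz":0,"twist":0,"fingers":0}
    - {"dx":130,"dy":95,"dz":0,"twist":0,"fingers":0}
    - {"dx":150,"dy":115,"dz":0,"twist":0,"fingers":0}

```text
clock: 29.95
eef_pos: [0.4564, -0.0933, 0.2435]
tool_rot: [-0.002, 1.0, 0.0, -0.0]
ft_force: [-0.8, 0.6, 1.2]
grip_width: 0.043
grasp_force: 0.0
```

Emit:
carry_out:
  plan:
    - {"dx":20,"dy":30,"dz":0,"twist":0,"fingers":0}
    - {"dx":30,"dy":65,"dz":0,"twist":0,"fingers":0}
    - {"dx":30,"dy":100,"dz":0,"twist":0,"fingers":0}
    - {"dx":30,"dy":120,"dz":0,"twist":0,"fingers":0}
    - {"dx":30,"dy":120,"dz":0,"twist":0,"fingers":0}

```text
clock: 30.37
eef_pos: [0.4288, 0.0285, 0.2439]
tool_rot: [-0.005, 1.0, 0.001, 0.001]
ft_force: [0.5, -0.5, -0.8]
grip_width: 0.0427
grasp_force: 0.0
```

```bash
python3 - <<'E'
from crops import *
snap('scene','s9');snap('top','t9')
cv2.imwrite('pics/c9.png',np.hstack([tile('s9',190,240,5,80,110),tile('t9',322,172,5,80,110)]))
E
```

```text
(no output)
```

View pics/c9.png

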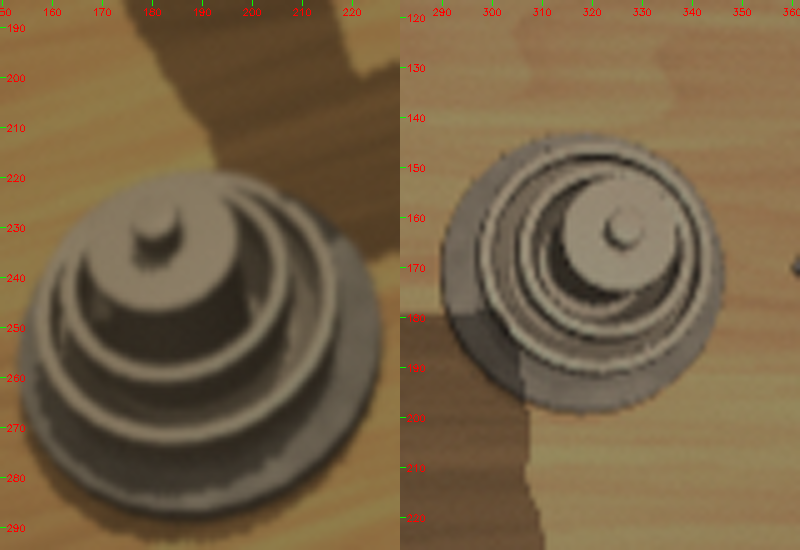

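The nest stands upright: the lid is level with its knob up at scene (181,231) and top (326,162), and the rims look concentric. One last numeric check before handing in.

```bash
python3 - <<'E'
from fit import *
p,e=fit(.036,[(load('t9'),[314.3,337.9,151.5,174.7]),(load('s9'),[166.3,197.5,218.5,246.7])]); print(p,e)
if abs(p[2]-.142)<.006 and np.hypot(p[0]-.6095,p[1]+.208)<.006: print(job_done())
E
```

```text
[ 0.61197388 -0.20850551  0.14704535] 0.6097239646665571
the job is handed in; nothing more can be done
None
```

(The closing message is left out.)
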